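# Key the grating disc onto the electric grater

## Robot

A 7-joint arm with a two-finger parallel gripper is mounted at the origin on a cart in front of the work surface, level with it; the furniture and walls round the work are solid. World frame = base frame: x ahead of the robot, y to its left, z up, the work surface at z = 0. Lengths are in m, angles in rad, forces in N, time in s.
With the tool pointing down it reaches from about 0.425 to 1.025 m from the base axis. Payload 9.4 kg.
Tool frame: the origin (TCP) lies at the very end of the fingers, on their centre line; the grasp point (between the pads) lies 19 mm behind it; x points along the fingers, z is the direction in which the jaws open and shut, and the axes are right-handed (so a half turn about x gives the same grasp; the last joint's range is limited). The gripper opens to 85 mm and grips with 20 to 120 N. Pads are 22 mm wide; open, the fingers measure 114 mm over their backs; the gripper's body (76 mm by 85 mm) begins 54 mm behind the grasp point. The pads swing forward as they close: fully open they stand 13 mm farther back than shut.
Start: joints at [1.074, 0.599, -0.003, 1.599, 0.002, 0.943, -0.08], TCP at [0.295, -0.662, 0.231] pointing down, gripper open.
Joint ranges: [-2.57, 2.57], [-0.35, 1.97], [-1.29, 1.29], [0.11, 2.56], [-1.05, 4.19], [0.11, 1.86], [-2.63, 2.63]. Speed limits (rad/s): [2.22, 2.22, 3.01, 3.01, 3.14, 3.14, 3.14].

## Interface

Orientations are given as a 3x3 rotation matrix whose columns are the frame's x, y, z axes.
In Python, from station import env gives the robot as it stands.
- The arm moves only by the shell command python3 -m handwheel 'ROWS' [FORCE]. ROWS is JSON, a list of rows, each an object of numbers: "jaw": the finger opening in mm, from 0 to 85.4; "tx", "ty", "tz": the shift along the tool's x, y, z in mm; "ax", "ay", "az": the turn, a rotation vector about the tool's x, y, z in degrees. In form: [{"jaw": .., "tx": .., "ty": .., "tz": .., "ax": .., "ay": .., "az": ..}, ...]. A call has exactly 10 rows; each row shifts and turns the pose as measured when the row begins, along the tool's axes as they then stand; what a row does not reach is not made up. A row lasts 1/12 s, in which the tool goes at most 41.7 mm and 7.16 degrees, less where a joint would pass 70% of its speed; a pose out of reach is approached as far as the arm can. A call is refused whole if a number of a shift passes 41.7 or a number of a turn 7.16, either way. A call with a gripper value outside its range is refused whole. The fingers move at their own pace and stop on an object; FORCE is the grip in N (left out, the last holds). Time passes only in rows, so rows that do not move let the fingers close, or fill a call up. It gives the time, the measured TCP pose, the force and the opening at its end, in the units of the state.
- env.read_state(): the state, without advancing time (a new reading comes with each control period).
- env.read_camera(name): name is "scene" or "top" or "wrist"; returns the picture (384x512x3 uint8, red, green, blue); there is no depth.
- env.calibration(name): a dict with "fx", "fy", "cx", "cy" (pixels), "xyz" and "rotation" of the camera in the world; the wrist camera has in their place "T_tool_cam" (4x4, takes a point from camera to tool coordinates, whose origin is the TCP and whose axes are the tool frame's). Camera axes: x right, y down, z forward; pixel columns grow to the right and rows downward; lengths in m; the calibration is good to about 2 mm. A picture is of the moment at which its call begins: read the wrist's pose just before it. calibration takes no time and is no camera call.
- env.hand_in(): hands the job in, once; it reports no verdict.
The state is a dict: "clock": time; "joint_pos": joint angles; "joint_velocities": joint speeds; "effort": joint torques, N m; "position": TCP position; "tool_rot": TCP orientation; "wrist_force": force on the tool from outside, world axes, zero at the start; "ft_torque": the same for the moment, N m; "finger_gap": finger opening in m.
Only numpy, scipy, OpenCV 4.12 (cv2) and the standard library are available. Lean on these libraries where they do the work, as an engineer would, in place of code of your own. Each camera call takes 0.05 s, during which the arm holds its last target.

## Task

The steel grating disc on the electric grater is sitting up on the red key pin. With a fingertip, push the orange finger fin round, either way, until the notch in the disc's rim lies over the red pin, then press the disc down until it is fully seated and take your hand away. Only push and press: do not pinch the fin or lift the disc, and leave the jars and the salt shaker standing where they are.

Things in the scene. Friction and masses are not known exactly. Their poses are not given: they have to be found in the camera images.
- motor_base: White round drive base of an electric vegetable grater, 144 mm across, 36 mm high, fixed to the worktop; a small black dial on its side opposite the pin. Origin: centre of its underside. Its x axis points from the red key pin towards the disc's axis and on to the dial; z up. A wall cabinet hangs over the back of the worktop: underside at z = 0.49, doors at x = 0.55 and farther, their handles a few cm nearer; keep the wrist in front of it or below it.
- key_pin (a point): Centre of the top of the red key pin, a block 14 mm wide and 20 mm long (along the radius) that stands 8 mm above the housing's rim, 58 mm from the disc's axis (its outer half, beyond the disc, shows from above). Top 44 mm above the worktop. Fixed to the housing.
- notch (a point): Middle of the mouth of the notch in the disc's rim, on the disc's underside, 58 mm from the disc's axis. The notch is 20 mm wide and 15 mm deep and open to the rim, so it clears the pin by 3 mm on either side when centred. The steel disc is 116 mm across; its rim is 5 mm thick.
- hub (a point): Centre of the top of the low black hub (30 mm across, 3 mm above the flat steel face), on the disc's vertical axis; 52 mm above the worktop while the disc is up, so the steel face is then at 49 mm. The disc may be pressed here or anywhere on its flat face.
- fin (a point): Point inside the upright finger fin, 10 mm above the steel face, 36 mm from the disc's axis, diametrically opposite the notch. The fin is a half-round plate standing along the radius: 36 mm long at its foot (18 to 54 mm from the axis), 18 mm high above the face, 14 mm thick; all orange, a core with a 3 mm side plate (15 mm high) on either face. Push it square on one face.
- grating_disc (a joint): Angle of the disc about its vertical axis, rad, counter-clockwise from above positive. 0 (and 2 pi): notch exactly over the pin. It starts anywhere from 0.7 to 5.58. The disc turns stiffly either way without end (0.06 N m, about 1.7 N at the fin) and stays where it is left.
- disc_drop (a joint): How far the disc has gone down, m. 0: up, resting on the pin; 0.008: fully seated, rim on the housing, pin in the notch. Negative if lifted. It is a stiff push fit: it does not fall by itself; about 5 N pushes it down once the notch is over the pin (within about 3 mm), and otherwise the pin stops it. It stays down.
- oregano_jar: Spice jar with a black cap, 41 mm across, 105 mm high, loose; origin at the centre of its underside. Not to be disturbed.
- salt_shaker: Grey-topped salt shaker, 44 mm across, 90 mm high, loose; origin at the centre of its underside. Not to be disturbed.
- lid_jar: Glass jar with a yellow lid, 63 mm across, 94 mm high, loose; origin at the centre of its underside. Not to be disturbed.

How it is judged:
By the outcome, as a careful person would: the job done as asked, in the order asked, and still so for the second after the job is handed in, with the robot touching nothing.
It also fails if it takes over 61 s, if anything falls off the work surface, if the arm or the gripper's body presses on something with over 40 N, if the wrist force passes 120 N, or if a joint passes its speed limit or range.

## Working session

There is one attempt and no reset: what is moved stays moved. The work goes in short steps, Python scripts to look and compute and a shell command to move; the robot and the scene stay as the last step left them, time stands still between calls to the robot, and variables do not carry over. Pictures are saved under pics/ and viewed, and the job is handed in when it is done.

```bash
mkdir -p pics; ls
python3 - <<'E'
from station import env
import cv2
s=env.read_state();print(s)
for n in("scene","top"):
    cv2.imwrite(f"pics/{n}0.png",env.read_camera(n)[:,:,::-1]);print(n,env.calibration(n))
print(env.calibration("wrist"))
E
```

```text
pics
{'clock': 0.0, 'joint_pos': array([ 1.07426172,  0.60013238, -0.00255162,  1.60014312,  0.00180583,
        0.94289092, -0.07978711]), 'joint_velocities': array([-0.00117669,  0.00033061,  0.00055693,  0.00036804, -0.00052962,
       -0.00025673, -0.0007178 ]), 'effort': array([-3.95757588e-04, -7.76461959e+01,  1.56509891e+00, -2.58011377e+01,
        1.23831609e-02,  9.00942920e-03, -1.32080680e-05]), 'position': array([ 0.29531   , -0.66160789,  0.23040686]), 'tool_rot': array([[-7.69407776e-04,  9.13122987e-01,  4.07683477e-01],
       [ 1.37039060e-03,  4.07684178e-01, -9.13121970e-01],
       [-9.99998765e-01, -1.43877539e-04, -1.56501054e-03]]), 'wrist_force': array([-0.0353025 , -0.18300588,  0.06107279]), 'ft_torque': array([ 0.02674722,  0.021179  , -0.00627087]), 'finger_gap': 0.08550846318697652}
scene {'fx': 405.28582987888103, 'fy': 405.28582987888103, 'cx': 257.6213409243814, 'cy': 192.71990491648884, 'xyz': array([ 0.08696198, -0.06238498,  0.72654055]), 'rotation': array([[ 0.58768568, -0.62670047,  0.51173437],
       [-0.80906168, -0.44996272,  0.37809093],
  
[... 163 characters left out ...]
 array([0.46989519, 0.26417681, 1.20074761]), 'rotation': array([[-8.11668201e-04, -9.99424511e-01,  3.39114797e-02],
       [-9.99984036e-01,  1.00081774e-03,  5.56114141e-03],
       [-5.59188025e-03, -3.39064245e-02, -9.99409368e-01]])}
{'fx': 313.42484383802184, 'fy': 313.42484383802184, 'cx': 251.71429439331766, 'cy': 189.36167856713817, 'T_tool_cam': array([[-2.71954560e-05, -3.17165903e-01,  9.48370070e-01,
        -1.43114535e-01],
       [ 1.19277291e-03, -9.48369406e-01, -3.17165647e-01,
         8.17698496e-02],
       [ 9.99999288e-01,  1.12256466e-03,  4.04098235e-04,
        -2.08888911e-04],
       [ 0.00000000e+00,  0.00000000e+00,  0.00000000e+00,
         1.00000000e+00]])}
```

View pics/scene0.png

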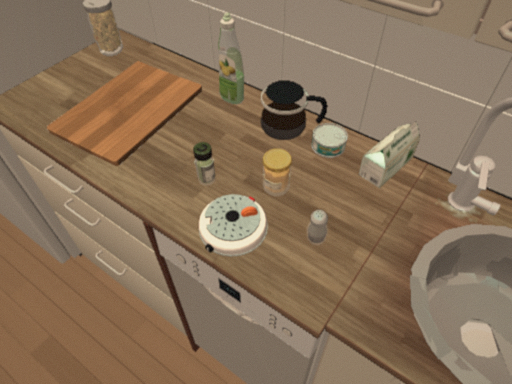

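View pics/top0.png

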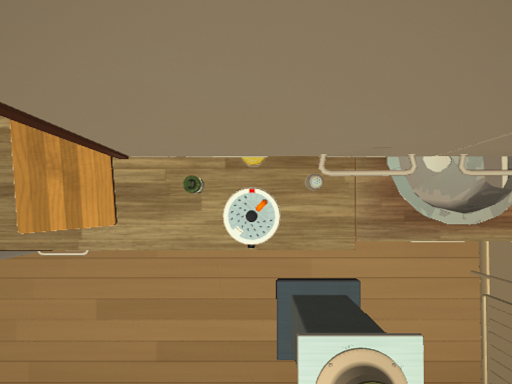

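The scene view shows the grater at about (233,222). The top view has it at about (251,216), with the pin at (252,190), the dial at (251,246) and the fin at (262,205). Next I'll zoom in and measure.

```bash
cat > h.py <<'E'
import numpy as np
from station import env
def ray(n,u,v,z):
    c=env.calibration(n);d=c["rotation"]@np.array([(u-c["cx"])/c["fx"],(v-c["cy"])/c["fy"],1]);p=c["xyz"]
    return p+d*(z-p[2])/d[2]
def proj(n,P,s=None):
    c=env.calibration(n);
    if n=="wrist":
        T=np.eye(4);T[:3,:3]=s["tool_rot"];T[:3,3]=s["position"];T=T@c["T_tool_cam"];R=T[:3,:3];p=T[:3,3]
    else: R=c["rotation"];p=c["xyz"]
    q=R.T@(np.array(P)-p);return np.array([c["cx"]+c["fx"]*q[0]/q[2],c["cy"]+c["fy"]*q[1]/q[2]])
E
python3 - <<'E'
from h import *
import cv2
a=cv2.imread("pics/top0.png")[175:255,170:330];b=cv2.imread("pics/scene0.png")[140:260,160:340]
cv2.imwrite("pics/topz.png",cv2.resize(a,None,fx=5,fy=5,interpolation=2));cv2.imwrite("pics/scz.png",cv2.resize(b,None,fx=4.4,fy=4.4,interpolation=2))
im=cv2.imread("pics/top0.png");hs=cv2.cvtColor(im,cv2.COLOR_BGR2HSV)
sub=(slice(180,255),slice(215,290))
def cen(m,l):
    ys,xs=np.nonzero(m);print(l,len(xs),xs.mean()+215,ys.mean()+180);return xs.mean()+215,ys.mean()+180
H=hs[sub].astype(int)
w=(H[...,1]<70)&(H[...,2]>150)
print(im[216,251],im[205,262],im[190,252],im[216,226],im[240,251])
c=cv2.minEnclosingCircle(np.argwhere(w)[:,::-1].astype(np.float32));print("white circ",c[0][0]+215,c[0][1]+180,c[1])
o=(H[...,1]>150)&(H[...,2]>150)&(H[...,0]>=6)&(H[...,0]<20);o_=cen(o,"or")
r=(H[...,1]>150)&((H[...,0]<5)|(H[...,0]>174))&(H[...,2]>100);r_=cen(r,"red")
k=(H[...,2]<60)&(np.arange(180,255)[:,None]<228)&(np.arange(180,255)[:,None]>205);k_=cen(k,"hub")
print(ray("top",c[0][0]+215,c[0][1]+180,.036),ray("top",*o_,.06),ray("top",*r_,.044),ray("top",*k_,.052))
E
```

```text
[46 46 46] [  0 124 247] [  0  16 238] [224 247 244] [220 244 241]
white circ 251.5408172607422 215.5 29.056198120117188
or 62 260.93548387096774 205.08064516129033
red 12 251.5 190.0
hub 89 251.19101123595505 215.77528089887642
[0.45515428 0.27471939 0.036     ] [0.48083787 0.25156151 0.06      ] [0.51835893 0.27470426 0.044     ] [0.45468217 0.27543399 0.052     ]
```

View pics/topz.png

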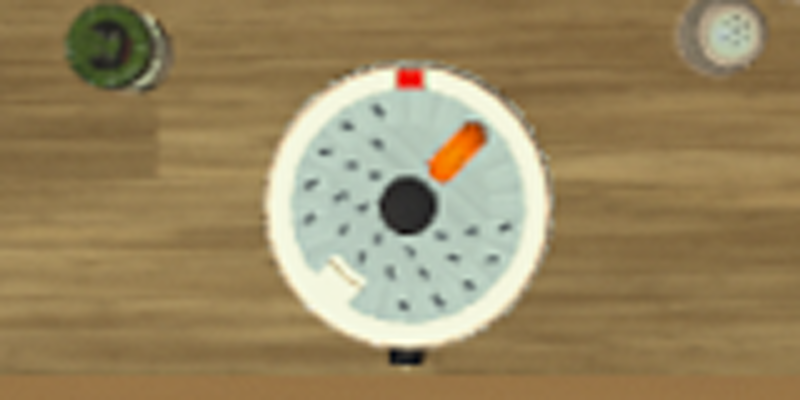

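View pics/scz.png

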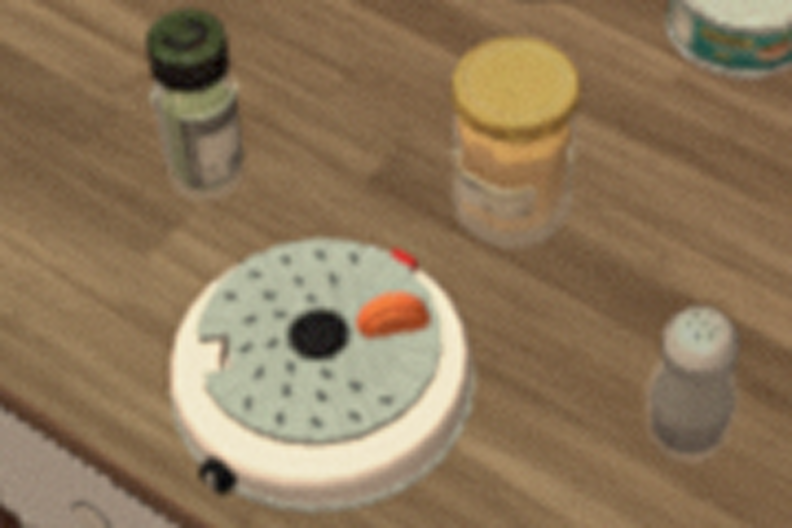

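```bash
cat >> h.py <<'E'
def plan(wps,n=10,s=None):
    """wps: list of (x,y,z,zdeg,nrows) from measured pose"""
    s=s or env.read_state();p=np.array(s["position"]);R=s["tool_rot"];a=np.degrees(np.arctan2(R[1,2],R[0,2]));k=0
    for x,y,z,zd,nr in wps:
        d=(np.array([x,y,z])-p)/nr;da=(zd-a)/nr
        for i in range(nr):
            r=np.radians(a);zh=np.array([np.cos(r),np.sin(r),0]);yh=np.array([-np.sin(r),np.cos(r),0])
            k+=1;print(k,'{"jaw":0,"tx":%.1f,"ty":%.1f,"tz":%.1f,"ax":%.2f}'%(-d[2]*1e3,d@yh*1e3,d@zh*1e3,-da))
            a+=da;p=p+d
def st():
    s=env.read_state();R=s["tool_rot"];print("t",round(s["clock"],2),"p",s["position"].round(4),"zdeg",np.degrees(np.arctan2(R[1,2],R[0,2])).round(1),"down",R[:,0].round(3),"F",s["wrist_force"].round(1),"j",s["joint_pos"].round(2),"gap",round(s["finger_gap"],3));return s
E
python3 - <<'E'
from h import *
plan([(.435,-.1,.2,-5,16),(.435,.15,.16,25,7),(.503,.275,.12,48,4)])
for n,u,v,z in[("top",192,184,.105),("top",314,181,.09),("top",253,158,.094),("scene",277,160,.094),("scene",232,215,.052),("scene",462,205,0),("scene",251,200,.044)]:print(n,ray(n,u,v,z).round(3))
E
```

```text
1 {"jaw":0,"tx":1.9,"ty":22.3,"tz":-28.5,"ax":-3.81}
2 {"jaw":0,"tx":1.9,"ty":24.1,"tz":-27.0,"ax":-3.81}
3 {"jaw":0,"tx":1.9,"ty":25.9,"tz":-25.3,"ax":-3.81}
4 {"jaw":0,"tx":1.9,"ty":27.5,"tz":-23.5,"ax":-3.81}
5 {"jaw":0,"tx":1.9,"ty":29.0,"tz":-21.6,"ax":-3.81}
6 {"jaw":0,"tx":1.9,"ty":30.4,"tz":-19.7,"ax":-3.81}
7 {"jaw":0,"tx":1.9,"ty":31.6,"tz":-17.6,"ax":-3.81}
8 {"jaw":0,"tx":1.9,"ty":32.7,"tz":-15.5,"ax":-3.81}
9 {"jaw":0,"tx":1.9,"ty":33.7,"tz":-13.3,"ax":-3.81}
10 {"jaw":0,"tx":1.9,"ty":34.5,"tz":-11.0,"ax":-3.81}
11 {"jaw":0,"tx":1.9,"ty":35.1,"tz":-8.7,"ax":-3.81}
12 {"jaw":0,"tx":1.9,"ty":35.6,"tz":-6.3,"ax":-3.81}
13 {"jaw":0,"tx":1.9,"ty":36.0,"tz":-4.0,"ax":-3.81}
14 {"jaw":0,"tx":1.9,"ty":36.1,"tz":-1.6,"ax":-3.81}
15 {"jaw":0,"tx":1.9,"ty":36.2,"tz":0.8,"ax":-3.81}
16 {"jaw":0,"tx":1.9,"ty":36.0,"tz":3.2,"ax":-3.81}
17 {"jaw":0,"tx":5.7,"ty":35.6,"tz":-3.1,"ax":-4.29}
18 {"jaw":0,"tx":5.7,"ty":35.7,"tz":-0.4,"ax":-4.29}
19 {"jaw":0,"tx":5.7,"ty":35.6,"tz":2.2,"ax":-4.29}
20 {"jaw":0,"tx":5.7,"ty":35.4,"tz":4.9,"ax":-4.29}
21 {"jaw":0,"tx":5.7,"ty":34.9,"tz":7.5,"ax":-4.29}
22 {"jaw":0,"tx":5.7,"ty":34.3,"tz":10.1,"ax":-4.29}
23 {"jaw":0,"tx":5.7,"ty":33.4,"tz":12.6,"ax":-4.29}
24 {"jaw":0,"tx":10.0,"ty":21.1,"tz":28.6,"ax":-5.75}
25 {"jaw":0,"tx":10.0,"ty":18.2,"tz":30.6,"ax":-5.75}
26 {"jaw":0,"tx":10.0,"ty":15.0,"tz":32.3,"ax":-5.75}
27 {"jaw":0,"tx":10.0,"ty":11.7,"tz":33.6,"ax":-5.75}
top [0.53  0.414 0.105]
top [0.538 0.126 0.09 ]
top [0.592 0.271 0.094]
scene [0.605 0.268 0.094]
scene [0.455 0.276 0.052]
scene [ 0.809 -0.102  0.   ]
scene [0.515 0.272 0.044]
```

Both cameras put the hub at (0.455, 0.2755), and the pin direction is +x. The disc is about 138° off, so the shorter way is clockwise. I'll start the transit now.

```bash
python3 -m handwheel '[{"jaw":0,"tx":2,"ty":22,"tz":-28.5,"ax":-3.8},{"jaw":0,"tx":2,"ty":24,"tz":-27,"ax":-3.8},{"jaw":0,"tx":2,"ty":26,"tz":-25,"ax":-3.8},{"jaw":0,"tx":2,"ty":27.5,"tz":-23.5,"ax":-3.8},{"jaw":0,"tx":2,"ty":29,"tz":-21.5,"ax":-3.8},{"jaw":0,"tx":2,"ty":30.5,"tz":-19.5,"ax":-3.8},{"jaw":0,"tx":2,"ty":31.5,"tz":-17.5,"ax":-3.8},{"jaw":0,"tx":2,"ty":32.5,"tz":-15.5,"ax":-3.8},{"jaw":0,"tx":2,"ty":33.5,"tz":-13.5,"ax":-3.8},{"jaw":0,"tx":2,"ty":34.5,"tz":-11,"ax":-3.8}]'
python3 - <<'E'
from h import *
st();plan([(.435,-.1,.2,-5,9),(.435,.15,.16,25,7),(.503,.275,.12,48,4)])
E
```

```text
t 0.1 p [ 0.2953 -0.6617  0.2305] zdeg -65.9 down [-0.001  0.001 -1.   ] F [-1.  -0.   0.2] j [ 1.07  0.6  -0.    1.6   0.    0.94 -0.08] gap 0.086
1 {"jaw":0,"tx":3.4,"ty":39.6,"tz":-50.7,"ax":-6.77}
2 {"jaw":0,"tx":3.4,"ty":45.3,"tz":-45.6,"ax":-6.77}
3 {"jaw":0,"tx":3.4,"ty":50.4,"tz":-40.0,"ax":-6.77}
4 {"jaw":0,"tx":3.4,"ty":54.7,"tz":-33.8,"ax":-6.77}
5 {"jaw":0,"tx":3.4,"ty":58.3,"tz":-27.1,"ax":-6.77}
6 {"jaw":0,"tx":3.4,"ty":61.1,"tz":-20.0,"ax":-6.77}
7 {"jaw":0,"tx":3.4,"ty":63.1,"tz":-12.7,"ax":-6.77}
8 {"jaw":0,"tx":3.4,"ty":64.1,"tz":-5.1,"ax":-6.77}
9 {"jaw":0,"tx":3.4,"ty":64.3,"tz":2.5,"ax":-6.77}
10 {"jaw":0,"tx":5.7,"ty":35.6,"tz":-3.1,"ax":-4.29}
11 {"jaw":0,"tx":5.7,"ty":35.7,"tz":-0.4,"ax":-4.29}
12 {"jaw":0,"tx":5.7,"ty":35.6,"tz":2.2,"ax":-4.29}
13 {"jaw":0,"tx":5.7,"ty":35.4,"tz":4.9,"ax":-4.29}
14 {"jaw":0,"tx":5.7,"ty":34.9,"tz":7.5,"ax":-4.29}
15 {"jaw":0,"tx":5.7,"ty":34.3,"tz":10.1,"ax":-4.29}
16 {"jaw":0,"tx":5.7,"ty":33.4,"tz":12.6,"ax":-4.29}
17 {"jaw":0,"tx":10.0,"ty":21.1,"tz":28.6,"ax":-5.75}
18 {"jaw":0,"tx":10.0,"ty":18.2,"tz":30.6,"ax":-5.75}
19 {"jaw":0,"tx":10.0,"ty":15.0,"tz":32.3,"ax":-5.75}
20 {"jaw":0,"tx":10.0,"ty":11.7,"tz":33.6,"ax":-5.75}invalid input
```

The call was refused, probably because every row needs all seven keys.

```bash
python3 -m handwheel '[{"jaw":0,"tx":2,"ty":22,"tz":-28.5,"ax":-3.8,"ay":0,"az":0},{"jaw":0,"tx":2,"ty":24,"tz":-27,"ax":-3.8,"ay":0,"az":0},{"jaw":0,"tx":2,"ty":26,"tz":-25,"ax":-3.8,"ay":0,"az":0},{"jaw":0,"tx":2,"ty":27.5,"tz":-23.5,"ax":-3.8,"ay":0,"az":0},{"jaw":0,"tx":2,"ty":29,"tz":-21.5,"ax":-3.8,"ay":0,"az":0},{"jaw":0,"tx":2,"ty":30.5,"tz":-19.5,"ax":-3.8,"ay":0,"az":0},{"jaw":0,"tx":2,"ty":31.5,"tz":-17.5,"ax":-3.8,"ay":0,"az":0},{"jaw":0,"tx":2,"ty":32.5,"tz":-15.5,"ax":-3.8,"ay":0,"az":0},{"jaw":0,"tx":2,"ty":33.5,"tz":-13.5,"ax":-3.8,"ay":0,"az":0},{"jaw":0,"tx":2,"ty":34.5,"tz":-11,"ax":-3.8,"ay":0,"az":0}]'
python3 - <<'E'
from h import *
st();plan([(.435,-.1,.2,-5,9),(.435,.15,.16,25,7),(.503,.275,.12,48,4)])
E
```

```text
clock: 0.93
position: [0.3765, -0.3033, 0.2052]
tool_rot: [[-0.006, 0.453, 0.891], [-0.001, 0.891, -0.453], [-1.0, -0.003, -0.005]]
wrist_force: [0.8, 0.3, 0.5]
finger_gap: 0.0003
t 0.93 p [ 0.3765 -0.3033  0.2052] zdeg -27.0 down [-0.006 -0.001 -1.   ] F [0.8 0.3 0.5] j [ 0.73  0.36 -0.22  2.16  0.14  0.64 -0.06] gap 0.0
1 {"jaw":0,"tx":0.6,"ty":23.1,"tz":-4.5,"ax":-2.44}
2 {"jaw":0,"tx":0.6,"ty":23.2,"tz":-3.5,"ax":-2.44}
3 {"jaw":0,"tx":0.6,"ty":23.4,"tz":-2.5,"ax":-2.44}
4 {"jaw":0,"tx":0.6,"ty":23.5,"tz":-1.5,"ax":-2.44}
5 {"jaw":0,"tx":0.6,"ty":23.5,"tz":-0.5,"ax":-2.44}
6 {"jaw":0,"tx":0.6,"ty":23.5,"tz":0.5,"ax":-2.44}
7 {"jaw":0,"tx":0.6,"ty":23.4,"tz":1.5,"ax":-2.44}
8 {"jaw":0,"tx":0.6,"ty":23.4,"tz":2.5,"ax":-2.44}
9 {"jaw":0,"tx":0.6,"ty":23.2,"tz":3.5,"ax":-2.44}
10 {"jaw":0,"tx":5.7,"ty":35.6,"tz":-3.1,"ax":-4.29}
11 {"jaw":0,"tx":5.7,"ty":35.7,"tz":-0.4,"ax":-4.29}
12 {"jaw":0,"tx":5.7,"ty":35.6,"tz":2.2,"ax":-4.29}
13 {"jaw":0,"tx":5.7,"ty":35.4,"tz":4.9,"ax":-4.29}
14 {"jaw":0,"tx":5.7,"ty":34.9,"tz":7.5,"ax":-4.29}
15 {"jaw":0,"tx":5.7,"ty":34.3,"tz":10.1,"ax":-4.29}
16 {"jaw":0,"tx":5.7,"ty":33.4,"tz":12.6,"ax":-4.29}
17 {"jaw":0,"tx":10.0,"ty":21.1,"tz":28.6,"ax":-5.75}
18 {"jaw":0,"tx":10.0,"ty":18.2,"tz":30.6,"ax":-5.75}
19 {"jaw":0,"tx":10.0,"ty":15.0,"tz":32.3,"ax":-5.75}
20 {"jaw":0,"tx":10.0,"ty":11.7,"tz":33.6,"ax":-5.75}
```

```bash
python3 -m handwheel '[{"jaw":0,"tx":2,"ty":33,"tz":-6,"ax":-3.5,"ay":0,"az":0},{"jaw":0,"tx":2,"ty":33,"tz":-4,"ax":-3.5,"ay":0,"az":0},{"jaw":0,"tx":2,"ty":33,"tz":-2.5,"ax":-3.5,"ay":0,"az":0},{"jaw":0,"tx":2,"ty":34,"tz":-1,"ax":-3.5,"ay":0,"az":0},{"jaw":0,"tx":2,"ty":34,"tz":0,"ax":-3.5,"ay":0,"az":0},{"jaw":0,"tx":2,"ty":34,"tz":0,"ax":-3.5,"ay":0,"az":0},{"jaw":0,"tx":2,"ty":34,"tz":0,"ax":-3.5,"ay":0,"az":0},{"jaw":0,"tx":3,"ty":34,"tz":0,"ax":-3.5,"ay":0,"az":0},{"jaw":0,"tx":3,"ty":34,"tz":1,"ax":-3.5,"ay":0,"az":0},{"jaw":0,"tx":3,"ty":34,"tz":3,"ax":-3.5,"ay":0,"az":0}]'
python3 - <<'E'
from h import *
st();plan([(.435,.15,.16,25,4),(.503,.275,.115,48,6)])
E
```

```text
clock: 1.77
position: [0.4278, 0.0454, 0.1809]
tool_rot: [[-0.004, -0.169, 0.986], [0.0, 0.986, 0.169], [-1.0, 0.001, -0.004]]
wrist_force: [1.5, 0.7, -0.9]
finger_gap: -0.0001
t 1.77 p [0.4278 0.0454 0.1809] zdeg 9.8 down [-0.004  0.    -1.   ] F [ 1.5  0.7 -0.9] j [ 0.09  0.36 -0.43  2.28  0.28  0.55 -0.38] gap -0.0
1 {"jaw":0,"tx":5.2,"ty":25.5,"tz":6.2,"ax":-3.81}
2 {"jaw":0,"tx":5.2,"ty":25.0,"tz":7.9,"ax":-3.81}
3 {"jaw":0,"tx":5.2,"ty":24.4,"tz":9.5,"ax":-3.81}
4 {"jaw":0,"tx":5.2,"ty":23.7,"tz":11.1,"ax":-3.81}
5 {"jaw":0,"tx":7.5,"ty":14.1,"tz":19.1,"ax":-3.83}
6 {"jaw":0,"tx":7.5,"ty":12.8,"tz":20.0,"ax":-3.83}
7 {"jaw":0,"tx":7.5,"ty":11.4,"tz":20.8,"ax":-3.83}
8 {"jaw":0,"tx":7.5,"ty":10.0,"tz":21.5,"ax":-3.83}
9 {"jaw":0,"tx":7.5,"ty":8.5,"tz":22.1,"ax":-3.83}
10 {"jaw":0,"tx":7.5,"ty":7.0,"tz":22.6,"ax":-3.83}
```

```bash
python3 -m handwheel '[{"jaw":0,"tx":5,"ty":25.5,"tz":6,"ax":-3.8,"ay":0,"az":0},{"jaw":0,"tx":5,"ty":25,"tz":8,"ax":-3.8,"ay":0,"az":0},{"jaw":0,"tx":5,"ty":24.5,"tz":9.5,"ax":-3.8,"ay":0,"az":0},{"jaw":0,"tx":5,"ty":23.5,"tz":11,"ax":-3.8,"ay":0,"az":0},{"jaw":0,"tx":7.5,"ty":14,"tz":19,"ax":-3.8,"ay":0,"az":0},{"jaw":0,"tx":7.5,"ty":13,"tz":20,"ax":-3.8,"ay":0,"az":0},{"jaw":0,"tx":7.5,"ty":11.5,"tz":21,"ax":-3.8,"ay":0,"az":0},{"jaw":0,"tx":7.5,"ty":10,"tz":21.5,"ax":-3.8,"ay":0,"az":0},{"jaw":0,"tx":7.5,"ty":8.5,"tz":22,"ax":-3.8,"ay":0,"az":0},{"jaw":0,"tx":7.5,"ty":7,"tz":22.5,"ax":-3.8,"ay":0,"az":0}]'
python3 - <<'E'
from h import *
import cv2
s=st();w=env.read_camera("wrist")[:,:,::-1].copy();cv2.imwrite("pics/w1.png",w)
a=env.read_camera("scene")[:,:,::-1];cv2.imwrite("pics/s1.png",a)
for P in([.455,.2755,.052],[.4818,.2514,.059],[.513,.2755,.044]):print(proj("wrist",P,s).round(0))
E
```

```text
clock: 2.6
position: [0.4968, 0.2922, 0.1123]
tool_rot: [[-0.005, -0.767, 0.641], [-0.001, 0.641, 0.767], [-1.0, 0.003, -0.004]]
wrist_force: [0.6, 1.0, -0.0]
finger_gap: 0.0
t 2.6 p [0.4968 0.2922 0.1123] zdeg 50.1 down [-0.005 -0.001 -1.   ] F [ 0.6  1.  -0. ] j [-0.27  0.63 -0.53  2.02  0.52  0.63 -0.27] gap 0.0
[193. 179.]
[192. 231.]
[248. 233.]
```

View pics/w1.png

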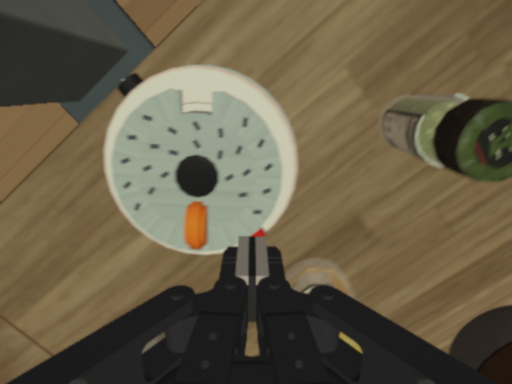

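View pics/s1.png

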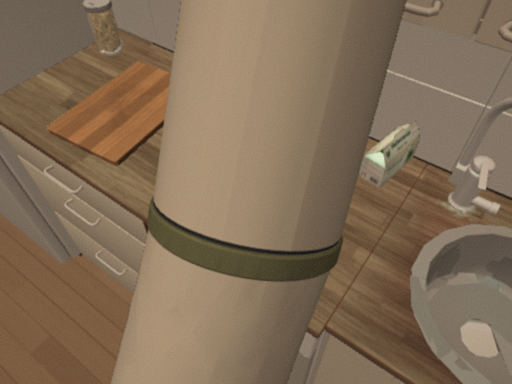

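The wrist view shows the hub at (197,176), the fin at (196,226) and the red pin at (260,234). That is within about 3 mm of the predictions, and the fin is square to the tool. I'll position behind the fin's counter-clockwise face and go down.

```bash
python3 - <<'E'
from h import *
s=env.read_state();c=env.calibration("wrist");T=np.eye(4);T[:3,:3]=s["tool_rot"];T[:3,3]=s["position"];T=T@c["T_tool_cam"]
def wr(u,v,z):
    d=T[:3,:3]@np.array([(u-c["cx"])/c["fx"],(v-c["cy"])/c["fy"],1]);return T[:3,3]+d*(z-T[2,3])/d[2]
h=wr(197,176,.052);a=wr(194.5,204,.067);b=wr(196,246,.052);print(h,wr(196,225,.065))
m=wr(196,226,.062);d=m-h;print(np.degrees(np.arctan2(d[1],d[0])), np.hypot(*d[:2]))
E
python3 -m handwheel '[{"jaw":0,"tx":0,"ty":-8,"tz":-2,"ax":0,"ay":0,"az":0},{"jaw":0,"tx":0,"ty":-8,"tz":-2,"ax":0,"ay":0,"az":0},{"jaw":0,"tx":10,"ty":0,"tz":0,"ax":0,"ay":0,"az":0},{"jaw":0,"tx":10,"ty":0,"tz":0,"ax":0,"ay":0,"az":0},{"jaw":0,"tx":10,"ty":0,"tz":0,"ax":0,"ay":0,"az":0},{"jaw":0,"tx":10,"ty":0,"tz":0,"ax":0,"ay":0,"az":0},{"jaw":0,"tx":8,"ty":0,"tz":0,"ax":0,"ay":0,"az":0},{"jaw":0,"tx":6,"ty":0,"tz":0,"ax":0,"ay":0,"az":0},{"jaw":0,"tx":2,"ty":0,"tz":0,"ax":0,"ay":0,"az":0},{"jaw":0,"tx":0,"ty":0,"tz":0,"ax":0,"ay":0,"az":0}]'
cat >> h.py <<'E'
C=np.array([.4552,.2755])
def rel():
    s=st();d=s["position"][:2]-C;R=s["tool_rot"];z=R[:2,2]/np.hypot(*R[:2,2]);y=np.array([-z[1],z[0]]);print("rel hub: radial(-y) %.1f tang(z) %.1f mm"%(-d@y*1e3,d@z*1e3));return s
E
python3 -c "
from h import *
import cv2
rel();cv2.imwrite('pics/w2.png',env.read_camera('wrist')[:,:,::-1])"
```

```text
[0.45564118 0.28201579 0.052     ] [0.4787129  0.26266567 0.065     ]
-41.08824897818582 0.03223585801290216
clock: 3.53
position: [0.5053, 0.2749, 0.049]
tool_rot: [[-0.008, -0.764, 0.645], [-0.003, 0.645, 0.764], [-1.0, 0.004, -0.007]]
wrist_force: [-3.6, -1.2, 17.3]
finger_gap: 0.0003
t 3.53 p [0.5053 0.2749 0.049 ] zdeg 49.9 down [-0.008 -0.003 -1.   ] F [-3.6 -1.2 17.3] j [-0.3   0.72 -0.44  2.05  0.61  0.51 -0.32] gap 0.0
rel hub: radial(-y) 38.7 tang(z) 31.9 mm
```

View pics/w2.png

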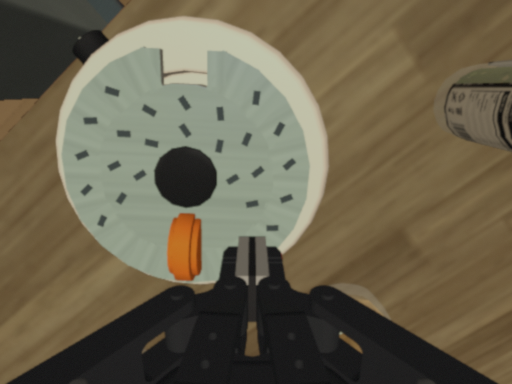

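The wrist view shows the hub at (186,177), the fin at (185,246) and the fingertip on its right at (252,250). The descent overshot, and the tip is resting on the steel face with 17 N. I'll raise it.

```bash
python3 -m handwheel '[{"jaw":0,"tx":-4,"ty":0,"tz":0,"ax":0,"ay":0,"az":0},{"jaw":0,"tx":-3,"ty":0,"tz":0,"ax":0,"ay":0,"az":0},{"jaw":0,"tx":0,"ty":0,"tz":0,"ax":0,"ay":0,"az":0},{"jaw":0,"tx":0,"ty":0,"tz":0,"ax":0,"ay":0,"az":0},{"jaw":0,"tx":0,"ty":0,"tz":0,"ax":0,"ay":0,"az":0},{"jaw":0,"tx":0,"ty":0,"tz":0,"ax":0,"ay":0,"az":0},{"jaw":0,"tx":0,"ty":0,"tz":0,"ax":0,"ay":0,"az":0},{"jaw":0,"tx":0,"ty":0,"tz":0,"ax":0,"ay":0,"az":0},{"jaw":0,"tx":0,"ty":0,"tz":0,"ax":0,"ay":0,"az":0},{"jaw":0,"tx":0,"ty":0,"tz":0,"ax":0,"ay":0,"az":0}]'
cat >> h.py <<'E'
def wrf(s):
    c=env.calibration("wrist");T=np.eye(4);T[:3,:3]=s["tool_rot"];T[:3,3]=s["position"];T=T@c["T_tool_cam"]
    def wr(u,v,z):
        d=T[:3,:3]@np.array([(u-c["cx"])/c["fx"],(v-c["cy"])/c["fy"],1]);return T[:3,3]+d*(z-T[2,3])/d[2]
    return wr
E
python3 -c "
from h import *
import cv2
s=rel();w=env.read_camera('wrist')[:,:,::-1];cv2.imwrite('pics/w3.png',w)
g=cv2.cvtColor(w,cv2.COLOR_BGR2GRAY);m=(g<60).astype('uint8');m[230:]=0
n,l,st_,ce=cv2.connectedComponentsWithStats(m)
i=l[177,186];print(ce[i],st_[i]);wr=wrf(s);print(wr(*ce[i],.052))
h=cv2.cvtColor(w,cv2.COLOR_BGR2HSV);o=(h[...,0]<22)&(h[...,1]>200)&(h[...,2]>150);o[:190]=0;o[:,230:]=0
ys,xs=o.nonzero();print(xs.mean(),ys.mean(),xs.min(),xs.max(),ys.min(),ys.max(),wr(xs.mean(),ys.mean(),.06))
"
```

```text
clock: 4.42
position: [0.5062, 0.2753, 0.0572]
tool_rot: [[-0.006, -0.764, 0.645], [-0.002, 0.645, 0.764], [-1.0, 0.003, -0.006]]
wrist_force: [-0.9, 0.3, -0.2]
finger_gap: -0.0002
t 4.42 p [0.5062 0.2753 0.0572] zdeg 49.8 down [-0.006 -0.002 -1.   ] F [-0.9  0.3 -0.2] j [-0.29  0.71 -0.45  2.05  0.6   0.52 -0.31] gap -0.0
rel hub: radial(-y) 39.1 tang(z) 32.8 mm
[186.71040373 171.46350932] [ 158  143   58   58 2576]
[0.45433845 0.27778578 0.052     ]
184.66239316239316 238.3105413105413 171 199 208 269 [0.47807949 0.25581269 0.06      ]
```

```bash
python3 -m handwheel '[{"jaw":0,"tx":0,"ty":1,"tz":-5,"ax":0,"ay":0,"az":0},{"jaw":0,"tx":0,"ty":1,"tz":-5,"ax":0,"ay":0,"az":0},{"jaw":0,"tx":0,"ty":-2,"tz":-4,"ax":6,"ay":0,"az":0},{"jaw":0,"tx":0,"ty":-2,"tz":-4,"ax":6,"ay":0,"az":0},{"jaw":0,"tx":0,"ty":-2,"tz":-4,"ax":6,"ay":0,"az":0},{"jaw":0,"tx":0,"ty":-2,"tz":-4,"ax":6,"ay":0,"az":0},{"jaw":0,"tx":0,"ty":-2,"tz":-4,"ax":6,"ay":0,"az":0},{"jaw":0,"tx":0,"ty":-2,"tz":-4,"ax":6,"ay":0,"az":0},{"jaw":0,"tx":0,"ty":-2,"tz":-4,"ax":6,"ay":0,"az":0},{"jaw":0,"tx":0,"ty":0,"tz":0,"ax":0,"ay":0,"az":0}]'
sed -i 's/^C=.*/C=np.array([.4550,.2765])/' h.py
python3 -c "
from h import *
import cv2
s=rel();w=env.read_camera('wrist')[:,:,::-1];cv2.imwrite('pics/w4.png',w)"
```

```text
clock: 5.3
position: [0.4842, 0.2433, 0.0593]
tool_rot: [[0.005, -0.1, 0.995], [0.008, 0.995, 0.1], [-1.0, 0.007, 0.005]]
wrist_force: [1.1, -0.1, 0.4]
finger_gap: 0.0002
t 5.3 p [0.4842 0.2433 0.0593] zdeg 5.8 down [ 0.005  0.008 -1.   ] F [ 1.1 -0.1  0.4] j [-0.41  0.65 -0.23  2.15  0.38  0.38 -0.85] gap 0.0
rel hub: radial(-y) 35.9 tang(z) 25.7 mm
```

View pics/w4.png

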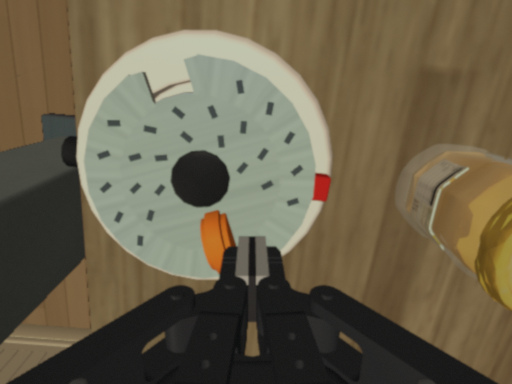

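The wrist view shows the fin at (216,240) touching the finger at (236,250). The tool's turn has run ahead of the fin by about 13°, because the finger is thinner than I assumed. I'll add sideways travel, then continue the arc.

```bash
python3 -m handwheel '[{"jaw":0,"tx":1,"ty":0,"tz":-4,"ax":0,"ay":0,"az":0},{"jaw":0,"tx":1,"ty":0,"tz":-4,"ax":0,"ay":0,"az":0},{"jaw":0,"tx":0,"ty":-1.7,"tz":-4,"ax":6,"ay":0,"az":0},{"jaw":0,"tx":0,"ty":-1.7,"tz":-4,"ax":6,"ay":0,"az":0},{"jaw":0,"tx":0,"ty":-1.7,"tz":-4,"ax":6,"ay":0,"az":0},{"jaw":0,"tx":0,"ty":-1.7,"tz":-4,"ax":6,"ay":0,"az":0},{"jaw":0,"tx":0,"ty":-1.7,"tz":-4,"ax":6,"ay":0,"az":0},{"jaw":0,"tx":0,"ty":-1.7,"tz":-4,"ax":6,"ay":0,"az":0},{"jaw":0,"tx":0,"ty":0,"tz":0,"ax":0,"ay":0,"az":0},{"jaw":0,"tx":0,"ty":0,"tz":0,"ax":0,"ay":0,"az":0}]'
python3 -c "
from h import *
import cv2
s=rel();w=env.read_camera('wrist')[:,:,::-1];cv2.imwrite('pics/w5.png',w)"
```

```text
clock: 6.18
position: [0.4666, 0.2332, 0.0607]
tool_rot: [[0.031, 0.504, 0.863], [0.013, 0.863, -0.505], [-0.999, 0.027, 0.02]]
wrist_force: [1.0, 0.1, 1.3]
finger_gap: -0.0003
t 6.18 p [0.4666 0.2332 0.0607] zdeg -30.3 down [ 0.031  0.013 -0.999] F [1.  0.1 1.3] j [-0.54  0.62 -0.06  2.22  0.14  0.27 -1.25] gap -0.0
rel hub: radial(-y) 31.5 tang(z) 31.9 mm
```

View pics/w5.png

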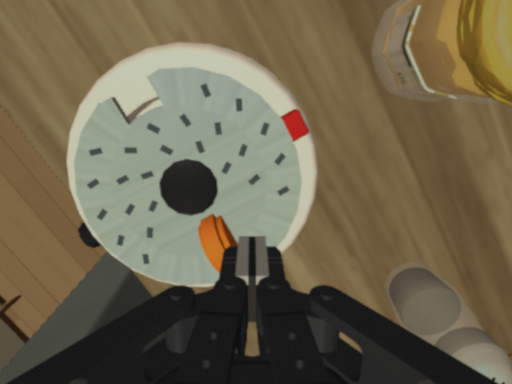

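The wrist view shows the fin at (216,243), about 26° behind the tool, with the notch at (137,110). Sideways rows come up short while pushing, and the tool is tilted about 2°. I'll push without turning and correct the tilt.

```bash
python3 -m handwheel '[{"jaw":0,"tx":1,"ty":-1,"tz":-4,"ax":0,"ay":0.4,"az":-0.5},{"jaw":0,"tx":1,"ty":-1,"tz":-4,"ax":0,"ay":0.4,"az":-0.5},{"jaw":0,"tx":1,"ty":-1,"tz":-4,"ax":0,"ay":0.4,"az":-0.5},{"jaw":0,"tx":0,"ty":-1,"tz":-4,"ax":0,"ay":0,"az":0},{"jaw":0,"tx":0,"ty":0,"tz":0,"ax":0,"ay":0,"az":0},{"jaw":0,"tx":0,"ty":0,"tz":0,"ax":0,"ay":0,"az":0},{"jaw":0,"tx":0,"ty":0,"tz":0,"ax":0,"ay":0,"az":0},{"jaw":0,"tx":0,"ty":0,"tz":0,"ax":0,"ay":0,"az":0},{"jaw":0,"tx":0,"ty":0,"tz":0,"ax":0,"ay":0,"az":0},{"jaw":0,"tx":0,"ty":0,"tz":0,"ax":0,"ay":0,"az":0}]'
cat >> h.py <<'E'
def tilt(s):
    R=s["tool_rot"];w=np.degrees(R.T@np.cross(R[:,0],[0,0,-1]));print("tilt fix ay %.2f az %.2f"%(w[1],w[2]))
def look(name):
    import cv2
    s=rel();tilt(s);w=env.read_camera("wrist")[:,:,::-1];cv2.imwrite(f"pics/{name}.png",w);wr=wrf(s)
    h=cv2.cvtColor(w,cv2.COLOR_BGR2HSV);o=((h[...,0]<22)&(h[...,0]>4)&(h[...,1]>215)&(h[...,2]>150)).astype("uint8")
    n,l,t,ce=cv2.connectedComponentsWithStats(o);i=1+np.argmax(t[1:,4]);print("fin px",ce[i].round(1),t[i])
    f=wr(*ce[i],.06);d=f[:2]-C;print("fin ang",np.degrees(np.arctan2(d[1],d[0])).round(1),"r",(np.hypot(*d)*1e3).round(1))
E
python3 -c "
from h import *
look('w6')"
```

```text
clock: 7.07
position: [0.461, 0.2335, 0.0604]
tool_rot: [[0.011, 0.495, 0.869], [0.001, 0.869, -0.495], [-1.0, 0.006, 0.009]]
wrist_force: [3.6, -2.5, 2.5]
finger_gap: -0.0002
t 7.07 p [0.461  0.2335 0.0604] zdeg -29.7 down [ 0.011  0.001 -1.   ] F [ 3.6 -2.5  2.5] j [-0.54  0.62 -0.06  2.21  0.14  0.3  -1.25] gap -0.0
rel hub: radial(-y) 34.4 tang(z) 26.5 mm
tilt fix ay 0.54 az -0.36
fin px [213.  220.8] [205 214  16  16 104]
fin ang -96.8 r 18.6
```

View pics/w6.png

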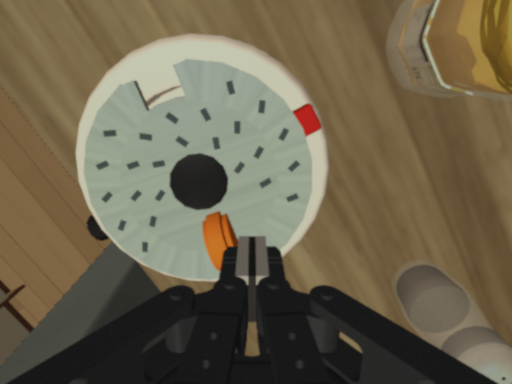

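The wrist view shows the fin at (220,242), now about 19° behind, with the disc turning well. Compliance costs about 2.7 mm per row while pushing, so I'll add that to the rows.

```bash
python3 -m handwheel '[{"jaw":0,"tx":2.5,"ty":-1,"tz":-6.5,"ax":0,"ay":0.3,"az":-0.3},{"jaw":0,"tx":2.5,"ty":-1,"tz":-6.5,"ax":0,"ay":0.3,"az":-0.3},{"jaw":0,"tx":2,"ty":-1.5,"tz":-6.5,"ax":3,"ay":0.2,"az":-0.2},{"jaw":0,"tx":1,"ty":-1.7,"tz":-6.5,"ax":5,"ay":0.2,"az":-0.2},{"jaw":0,"tx":1,"ty":-1.7,"tz":-6.5,"ax":5,"ay":0.2,"az":-0.2},{"jaw":0,"tx":1,"ty":-1.7,"tz":-6.5,"ax":5,"ay":0.2,"az":-0.2},{"jaw":0,"tx":1,"ty":-1.7,"tz":-6.5,"ax":5,"ay":0.2,"az":-0.2},{"jaw":0,"tx":1,"ty":-1.7,"tz":-6.5,"ax":5,"ay":0.2,"az":-0.2},{"jaw":0,"tx":0,"ty":0,"tz":0,"ax":0,"ay":0,"az":0},{"jaw":0,"tx":0,"ty":0,"tz":0,"ax":0,"ay":0,"az":0}]'
python3 -c "
from h import *
look('w7')"
```

```text
clock: 7.95
position: [0.4447, 0.2317, 0.0599]
tool_rot: [[0.014, 0.879, 0.477], [-0.016, 0.477, -0.879], [-1.0, 0.005, 0.02]]
wrist_force: [0.8, -0.1, 0.7]
finger_gap: 0.0002
t 7.95 p [0.4447 0.2317 0.0599] zdeg -61.5 down [ 0.014 -0.016 -1.   ] F [ 0.8 -0.1  0.7] j [-0.66  0.62  0.08  2.25 -0.09  0.27 -1.59] gap 0.0
rel hub: radial(-y) 30.4 tang(z) 34.4 mm
tilt fix ay 1.16 az -0.27
fin px [204.3 226.5] [198 220  14  15  99]
fin ang -117.7 r 19.1
```

View pics/w7.png

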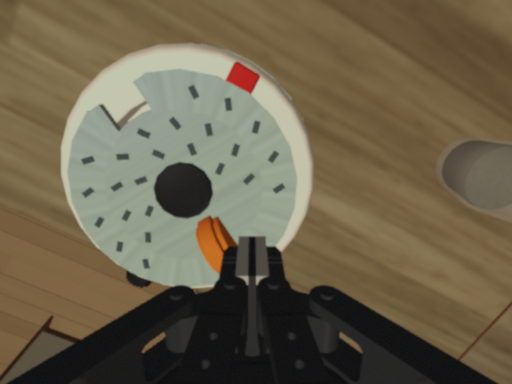

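The wrist view shows the fin at (215,243), 30° behind the tool. I'll push in a straight line without turning.

```bash
python3 -m handwheel '[{"jaw":0,"tx":2,"ty":-1.5,"tz":-7,"ax":0,"ay":0.4,"az":-0.1},{"jaw":0,"tx":2,"ty":-1.5,"tz":-7,"ax":0,"ay":0.4,"az":-0.1},{"jaw":0,"tx":2,"ty":-1.5,"tz":-7,"ax":0,"ay":0.4,"az":-0.1},{"jaw":0,"tx":1,"ty":-1.5,"tz":-7,"ax":0,"ay":0,"az":0},{"jaw":0,"tx":0,"ty":0,"tz":0,"ax":0,"ay":0,"az":0},{"jaw":0,"tx":0,"ty":0,"tz":0,"ax":0,"ay":0,"az":0},{"jaw":0,"tx":0,"ty":0,"tz":0,"ax":0,"ay":0,"az":0},{"jaw":0,"tx":0,"ty":0,"tz":0,"ax":0,"ay":0,"az":0},{"jaw":0,"tx":0,"ty":0,"tz":0,"ax":0,"ay":0,"az":0},{"jaw":0,"tx":0,"ty":0,"tz":0,"ax":0,"ay":0,"az":0}]'
python3 -c "
from h import *
look('w8')"
```

```text
clock: 8.83
position: [0.4394, 0.2339, 0.0591]
tool_rot: [[0.018, 0.89, 0.455], [-0.012, 0.455, -0.89], [-1.0, 0.01, 0.019]]
wrist_force: [2.8, -4.0, 4.1]
finger_gap: -0.0001
t 8.83 p [0.4394 0.2339 0.0591] zdeg -62.9 down [ 0.018 -0.012 -1.   ] F [ 2.8 -4.   4.1] j [-0.67  0.62  0.08  2.26 -0.1   0.26 -1.6 ] gap -0.0
rel hub: radial(-y) 33.2 tang(z) 30.8 mm
tilt fix ay 1.08 az -0.59
fin px [206.7 226.4] [200 219  17  16 147]
fin ang -128.4 r 20.2
```

View pics/w8.png

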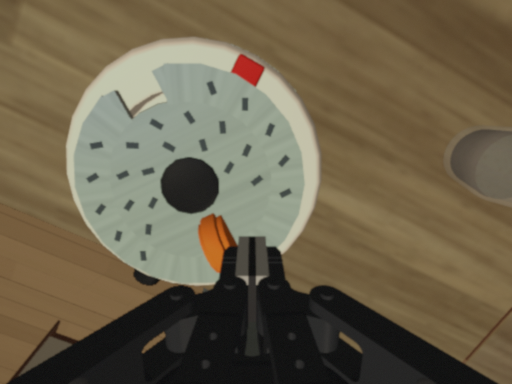

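The wrist view shows the hub at (190,185), the notch at (140,88) and the pin at (248,70), which leaves about 54°. The tip has slid to the fin's low outer end and pushes there poorly. I'll back off and re-seat square on the fin at r=36.

Run:
```python
from h import *
plan([(.4440,.2265,.0591,-62.9,2),(.4535,.2325,.0565,-37,6)])
```

```text
1 {"jaw":0,"tx":-0.0,"ty":0.3,"tz":4.3,"ax":-0.01}
2 {"jaw":0,"tx":-0.0,"ty":0.3,"tz":4.3,"ax":-0.01}
3 {"jaw":0,"tx":0.4,"ty":1.9,"tz":-0.2,"ax":-4.32}
4 {"jaw":0,"tx":0.4,"ty":1.9,"tz":-0.0,"ax":-4.32}
5 {"jaw":0,"tx":0.4,"ty":1.9,"tz":0.1,"ax":-4.32}
6 {"jaw":0,"tx":0.4,"ty":1.9,"tz":0.3,"ax":-4.32}
7 {"jaw":0,"tx":0.4,"ty":1.8,"tz":0.4,"ax":-4.32}
8 {"jaw":0,"tx":0.4,"ty":1.8,"tz":0.5,"ax":-4.32}
```

```bash
python3 -m handwheel '[{"jaw":0,"tx":0,"ty":0,"tz":4.5,"ax":0,"ay":0,"az":0},{"jaw":0,"tx":0,"ty":0,"tz":4.5,"ax":0,"ay":0,"az":0},{"jaw":0,"tx":0.5,"ty":2,"tz":0,"ax":-4.5,"ay":0.2,"az":-0.1},{"jaw":0,"tx":0.5,"ty":2,"tz":0,"ax":-4.5,"ay":0.2,"az":-0.1},{"jaw":0,"tx":0.5,"ty":2,"tz":0,"ax":-4.5,"ay":0.2,"az":-0.1},{"jaw":0,"tx":0.5,"ty":2,"tz":0,"ax":-4.5,"ay":0.2,"az":-0.1},{"jaw":0,"tx":0.5,"ty":2,"tz":0.5,"ax":-4.5,"ay":0.2,"az":-0.1},{"jaw":0,"tx":0.5,"ty":2,"tz":0.5,"ax":-4.5,"ay":0.2,"az":-0.1},{"jaw":0,"tx":0,"ty":0,"tz":0,"ax":0,"ay":0,"az":0},{"jaw":0,"tx":0,"ty":0,"tz":0,"ax":0,"ay":0,"az":0}]'
python3 -c "
from h import *
look('w9')"
```

```text
clock: 9.72
position: [0.4485, 0.2327, 0.0534]
tool_rot: [[-0.016, 0.564, 0.825], [-0.004, 0.825, -0.565], [-1.0, -0.013, -0.011]]
wrist_force: [0.3, -0.8, 0.9]
finger_gap: -0.0003
t 9.72 p [0.4485 0.2327 0.0534] zdeg -34.4 down [-0.016 -0.004 -1.   ] F [ 0.3 -0.8  0.9] j [-0.54  0.63 -0.06  2.22  0.1   0.31 -1.29] gap -0.0
rel hub: radial(-y) 39.8 tang(z) 19.3 mm
tilt fix ay -0.62 az 0.72
fin px [206.7 221.5] [196 213  21  25 184]
fin ang -130.2 r 19.7
```

View pics/w9.png

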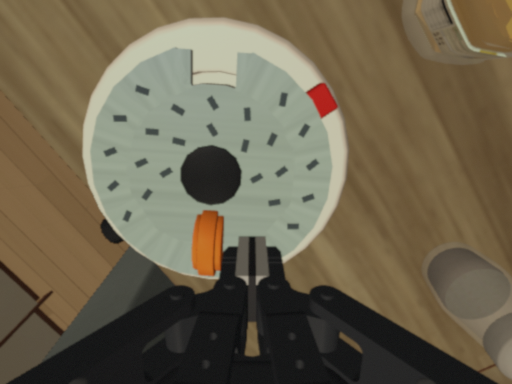

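The wrist view shows the finger square and just right of the fin, which is at (208,243). The notch is at (214,68) and the pin at (322,99). I'll push straight.

```bash
python3 -m handwheel '[{"jaw":0,"tx":0,"ty":0.5,"tz":-9,"ax":0,"ay":0,"az":0.2},{"jaw":0,"tx":0,"ty":0.5,"tz":-9,"ax":0,"ay":0,"az":0.2},{"jaw":0,"tx":0,"ty":0.5,"tz":-9,"ax":0,"ay":0,"az":0.2},{"jaw":0,"tx":0,"ty":0,"tz":0,"ax":0,"ay":0,"az":0},{"jaw":0,"tx":0,"ty":0,"tz":0,"ax":0,"ay":0,"az":0},{"jaw":0,"tx":0,"ty":0,"tz":0,"ax":0,"ay":0,"az":0},{"jaw":0,"tx":0,"ty":0,"tz":0,"ax":0,"ay":0,"az":0},{"jaw":0,"tx":0,"ty":0,"tz":0,"ax":0,"ay":0,"az":0},{"jaw":0,"tx":0,"ty":0,"tz":0,"ax":0,"ay":0,"az":0},{"jaw":0,"tx":0,"ty":0,"tz":0,"ax":0,"ay":0,"az":0}]'
python3 -c "
from h import *
look('w10')"
```

```text
clock: 10.6
position: [0.4296, 0.2464, 0.054]
tool_rot: [[-0.004, 0.58, 0.814], [0.002, 0.814, -0.58], [-1.0, -0.0, -0.004]]
wrist_force: [1.0, -1.4, -0.2]
finger_gap: -0.0002
t 10.6 p [0.4296 0.2464 0.054 ] zdeg -35.5 down [-0.004  0.002 -1.   ] F [ 1.  -1.4 -0.2] j [-0.6   0.63 -0.05  2.25  0.09  0.27 -1.34] gap -0.0
rel hub: radial(-y) 39.3 tang(z) -3.2 mm
tilt fix ay -0.24 az 0.01
fin px [224.9 220.8] [208 208  31  29 319]
fin ang -165.4 r 24.9
```

View pics/w10.png

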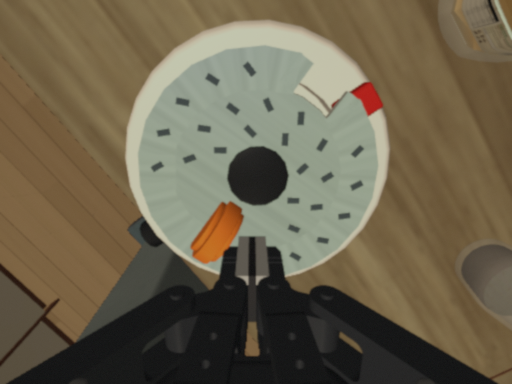

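The wrist view shows the hub at (258,176), the notch mouth at (332,77), the pin at (367,98) and the fin at (218,233), so about 18° remain. I'll back off and turn the tool square to the fin.

```bash
python3 -m handwheel '[{"jaw":0,"tx":0,"ty":-2.5,"tz":3,"ax":0,"ay":0,"az":0},{"jaw":0,"tx":0.5,"ty":-1,"tz":0,"ax":6,"ay":0.1,"az":-0.1},{"jaw":0,"tx":0.5,"ty":0,"tz":0,"ax":6,"ay":0.1,"az":-0.1},{"jaw":0,"tx":0.5,"ty":0,"tz":-1,"ax":6,"ay":0.1,"az":-0.1},{"jaw":0,"tx":0.5,"ty":0,"tz":-1,"ax":6,"ay":0.1,"az":-0.1},{"jaw":0,"tx":0.5,"ty":0,"tz":-1,"ax":6,"ay":0.1,"az":-0.1},{"jaw":0,"tx":0.5,"ty":0,"tz":-1,"ax":6,"ay":0.1,"az":-0.1},{"jaw":0,"tx":0.5,"ty":0,"tz":-1,"ax":6,"ay":0.1,"az":-0.1},{"jaw":0,"tx":0,"ty":0,"tz":0,"ax":0,"ay":0,"az":0},{"jaw":0,"tx":0,"ty":0,"tz":0,"ax":0,"ay":0,"az":0}]'
python3 -c "
from h import *
look('w11')"
```

```text
clock: 11.48
position: [0.4248, 0.2444, 0.0499]
tool_rot: [[-0.026, 0.982, 0.187], [0.006, 0.187, -0.982], [-1.0, -0.024, -0.011]]
wrist_force: [0.6, 0.3, 0.1]
finger_gap: -0.0002
t 11.48 p [0.4248 0.2444 0.0499] zdeg -79.2 down [-0.026  0.006 -1.   ] F [0.6 0.3 0.1] j [-0.68  0.64  0.08  2.26 -0.25  0.27 -1.75] gap -0.0
rel hub: radial(-y) 35.7 tang(z) 25.9 mm
tilt fix ay -0.60 az 1.39
fin px [200.9 238.7] [193 232  18  16 154]
fin ang -164.6 r 22.8
```

View pics/w11.png

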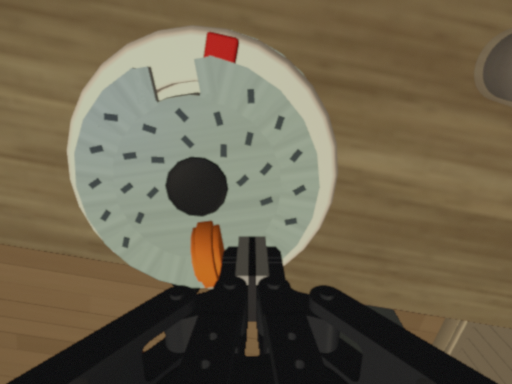

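```bash
python3 -m handwheel '[{"jaw":0,"tx":-2,"ty":0,"tz":0,"ax":0,"ay":-0.3,"az":0.7},{"jaw":0,"tx":-2,"ty":0,"tz":0,"ax":0,"ay":-0.3,"az":0.7},{"jaw":0,"tx":0,"ty":0,"tz":-6,"ax":0,"ay":0,"az":0},{"jaw":0,"tx":0,"ty":0,"tz":-8,"ax":0,"ay":0,"az":0},{"jaw":0,"tx":0,"ty":0,"tz":0,"ax":0,"ay":0,"az":0},{"jaw":0,"tx":0,"ty":0,"tz":0,"ax":0,"ay":0,"az":0},{"jaw":0,"tx":0,"ty":0,"tz":0,"ax":0,"ay":0,"az":0},{"jaw":0,"tx":0,"ty":0,"tz":0,"ax":0,"ay":0,"az":0},{"jaw":0,"tx":0,"ty":0,"tz":0,"ax":0,"ay":0,"az":0},{"jaw":0,"tx":0,"ty":0,"tz":0,"ax":0,"ay":0,"az":0}]'
python3 -c "
from h import *
look('w12')
import cv2
w=cv2.imread('pics/w12.png');cv2.imwrite('pics/w12z.png',cv2.resize(w[20:290,60:340],None,fx=2.2,fy=2.2,interpolation=2))"
```

```text
clock: 12.37
position: [0.42, 0.2557, 0.0544]
tool_rot: [[0.0, 0.981, 0.196], [-0.004, 0.196, -0.981], [-1.0, -0.0, 0.004]]
wrist_force: [-0.7, -0.9, -0.4]
finger_gap: 0.0001
t 12.37 p [0.42   0.2557 0.0544] zdeg -78.7 down [ 0.    -0.004 -1.   ] F [-0.7 -0.9 -0.4] j [-0.74  0.63  0.11  2.27 -0.25  0.26 -1.78] gap 0.0
rel hub: radial(-y) 38.4 tang(z) 13.5 mm
tilt fix ay 0.24 az 0.02
fin px [217.6 232.2] [207 224  20  19 142]
fin ang -176.1 r 24.7
```

View pics/w12z.png

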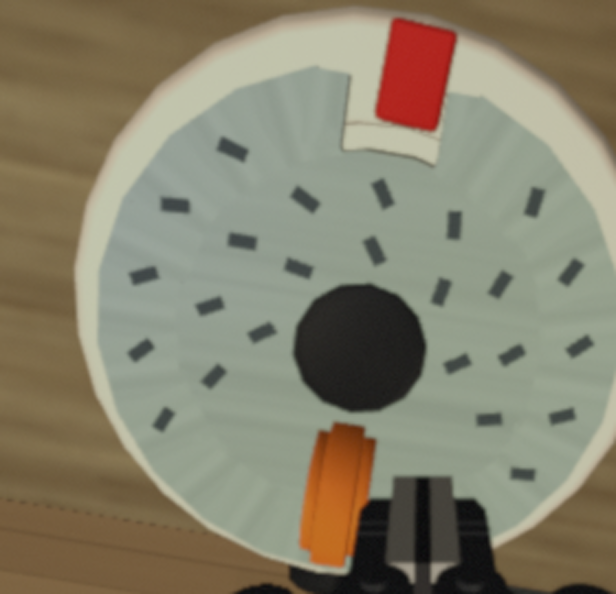

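The wrist view shows the red pin almost inside the notch: the pin is at about (247,56) full-frame and the notch at about (238,77). Next I'll work out the remaining angle.

```bash
cat > m.py <<'E'
from h import *
def meas(hub,nl,pl,s=None,zn=.049,hz=.052,sc=2.2,off=(60,20)):
    s=s or env.read_state();wr=wrf(s);f=lambda p,z:wr(p[0]/sc+off[0],p[1]/sc+off[1],z)[:2]
    h=f(hub,hz);print("hub",h)
    def ang(P):return np.degrees(np.arctan2(P[1]-h[1],P[0]-h[0]))
    N=[f(p,zn) for p in nl];Q=[f(p,.044) for p in pl]
    for n,L in(("notch",N),("pin",Q)):
        m=np.mean(L,0);print(n,"ang %.1f r %.1f"%(ang(m),1e3*np.hypot(*(m-h))))
    print("sizes notch",[round(1e3*np.hypot(*(N[i]-N[i-1])),1) for i in range(4)],"pin",[round(1e3*np.hypot(*(Q[i]-Q[i-1])),1) for i in range(4)])
E
python3 -c "
from m import *
meas((360,347),[(350,72),(446,92),(437,165),(343,150)],[(393,18),(457,32),(437,131),(377,117)])"
```

```text
hub [0.45557396 0.27681014]
notch ang 1.7 r 47.5
pin ang -1.2 r 57.0
sizes notch [np.float64(14.8), np.float64(19.4), np.float64(14.1), np.float64(19.5)] pin [np.float64(18.9), np.float64(13.1), np.float64(19.2), np.float64(12.8)]
```

The sizes check out: the notch measures 19.5×14.5 and the pin 13×19. About 3° remains, or 1.8 mm at the fin, so I'll nudge it.

```bash
python3 -m handwheel '[{"jaw":0,"tx":0,"ty":0,"tz":-4,"ax":0,"ay":0,"az":0},{"jaw":0,"tx":0,"ty":0,"tz":0,"ax":0,"ay":0,"az":0},{"jaw":0,"tx":0,"ty":0,"tz":0,"ax":0,"ay":0,"az":0},{"jaw":0,"tx":0,"ty":0,"tz":0,"ax":0,"ay":0,"az":0},{"jaw":0,"tx":0,"ty":0,"tz":0,"ax":0,"ay":0,"az":0},{"jaw":0,"tx":0,"ty":0,"tz":0,"ax":0,"ay":0,"az":0},{"jaw":0,"tx":0,"ty":0,"tz":0,"ax":0,"ay":0,"az":0},{"jaw":0,"tx":0,"ty":0,"tz":0,"ax":0,"ay":0,"az":0},{"jaw":0,"tx":0,"ty":0,"tz":0,"ax":0,"ay":0,"az":0},{"jaw":0,"tx":0,"ty":0,"tz":0,"ax":0,"ay":0,"az":0}]'
python3 -c "
from h import *
look('w13')
import cv2
w=cv2.imread('pics/w13.png');cv2.imwrite('pics/w13z.png',cv2.resize(w[20:290,60:340],None,fx=2.2,fy=2.2,interpolation=2))"
```

```text
clock: 13.25
position: [0.4192, 0.2597, 0.0544]
tool_rot: [[0.0, 0.981, 0.196], [-0.004, 0.196, -0.981], [-1.0, -0.001, 0.004]]
wrist_force: [0.3, -0.9, 1.5]
finger_gap: -0.0
t 13.25 p [0.4192 0.2597 0.0544] zdeg -78.7 down [ 0.    -0.004 -1.   ] F [ 0.3 -0.9  1.5] j [-0.75  0.63  0.12  2.27 -0.25  0.26 -1.79] gap -0.0
rel hub: radial(-y) 38.4 tang(z) 9.5 mm
tilt fix ay 0.24 az 0.04
fin px [219.1 232.3] [209 223  20  24 151]
fin ang 176.4 r 25.4
```

View pics/w13z.png

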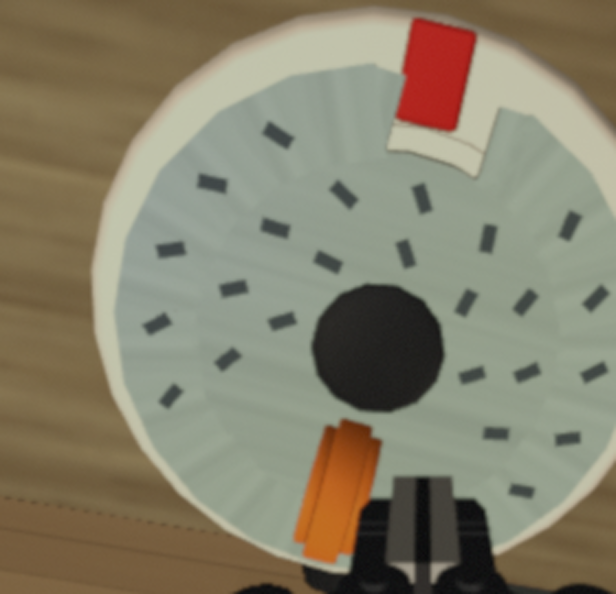

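```bash
python3 -c "
from m import *
meas((378,347),[(406,74),(501,108),(479,178),(387,151)],[(413,18),(476,32),(456,131),(398,117)])"
```

```text
hub [0.45558606 0.27694558]
notch ang -5.8 r 47.4
pin ang -1.3 r 57.0
sizes notch [np.float64(15.1), np.float64(20.1), np.float64(14.2), np.float64(19.7)] pin [np.float64(18.9), np.float64(12.9), np.float64(19.2), np.float64(12.5)]
```

The nudge carried the full 4 mm this time. The notch at (265,77) is now 4.5° past the pin, so I'll step over the fin and push it back slightly from the other face. I'll back off before lifting.

```bash
python3 -m handwheel '[{"jaw":0,"tx":0,"ty":0,"tz":4,"ax":0,"ay":0,"az":0},{"jaw":0,"tx":0,"ty":0,"tz":3,"ax":0,"ay":0,"az":0},{"jaw":0,"tx":-10,"ty":0,"tz":0,"ax":0,"ay":0,"az":0},{"jaw":0,"tx":-15,"ty":0,"tz":0,"ax":0,"ay":0,"az":0},{"jaw":0,"tx":-10,"ty":0,"tz":0,"ax":0,"ay":0,"az":0},{"jaw":0,"tx":0,"ty":0,"tz":0,"ax":0,"ay":0,"az":0},{"jaw":0,"tx":0,"ty":0,"tz":0,"ax":0,"ay":0,"az":0},{"jaw":0,"tx":0,"ty":0,"tz":0,"ax":0,"ay":0,"az":0},{"jaw":0,"tx":0,"ty":0,"tz":0,"ax":0,"ay":0,"az":0},{"jaw":0,"tx":0,"ty":0,"tz":0,"ax":0,"ay":0,"az":0}]'
python3 -c "
from h import *
look('w14')
plan([(.4200,.311,.088,-85,4)])
import cv2
w=cv2.imread('pics/w14.png');cv2.imwrite('pics/w14z.png',cv2.resize(w[20:290,60:340],None,fx=2.2,fy=2.2,interpolation=2))"
```

```text
clock: 14.13
position: [0.421, 0.2524, 0.0924]
tool_rot: [[0.001, 0.981, 0.196], [-0.003, 0.196, -0.981], [-1.0, 0.0, 0.003]]
wrist_force: [0.3, -0.2, 0.2]
finger_gap: -0.0001
t 14.13 p [0.421  0.2524 0.0924] zdeg -78.7 down [ 0.001 -0.003 -1.   ] F [ 0.3 -0.2  0.2] j [-0.76  0.56  0.15  2.25 -0.23  0.35 -1.79] gap -0.0
rel hub: radial(-y) 38.0 tang(z) 17.0 mm
tilt fix ay 0.17 az -0.01
fin px [211.7 202.5] [201 196  20  17  92]
fin ang 174.6 r 24.4
1 {"jaw":0,"tx":1.1,"ty":2.6,"tz":-14.4,"ax":1.57}
2 {"jaw":0,"tx":1.1,"ty":2.2,"tz":-14.5,"ax":1.57}
3 {"jaw":0,"tx":1.1,"ty":1.8,"tz":-14.6,"ax":1.57}
4 {"jaw":0,"tx":1.1,"ty":1.4,"tz":-14.6,"ax":1.57}
```

View pics/w14z.png

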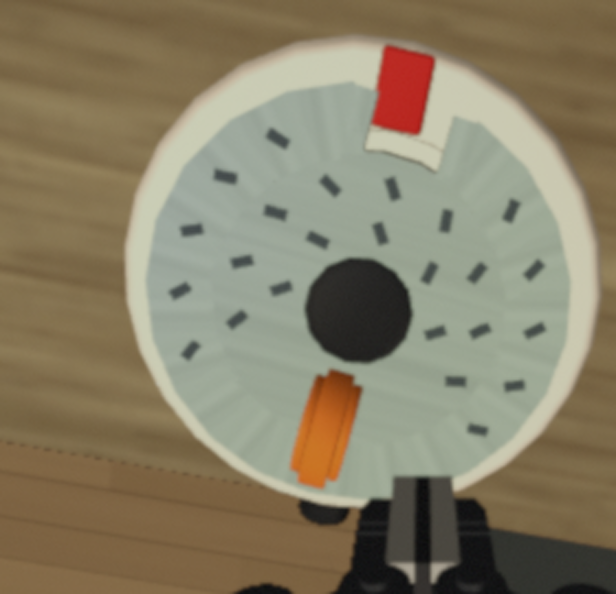

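```bash
python3 -c "
from m import *
meas((359,310),[(380,88),(454,117),(438,171),(366,149)],[(386,46),(435,56),(418,134),(372,124)])"
python3 -m handwheel '[{"jaw":0,"tx":0,"ty":3,"tz":-15,"ax":0,"ay":0,"az":0},{"jaw":0,"tx":0,"ty":3,"tz":-15,"ax":0,"ay":0,"az":0},{"jaw":0,"tx":0,"ty":2.5,"tz":-15,"ax":0,"ay":0,"az":0},{"jaw":0,"tx":0,"ty":2,"tz":-13,"ax":0,"ay":0,"az":0},{"jaw":0,"tx":0,"ty":0,"tz":0,"ax":0,"ay":0,"az":0},{"jaw":0,"tx":8,"ty":0,"tz":0,"ax":0,"ay":0,"az":0},{"jaw":0,"tx":10,"ty":0,"tz":0,"ax":0,"ay":0,"az":0},{"jaw":0,"tx":8,"ty":0,"tz":0,"ax":0,"ay":0,"az":0},{"jaw":0,"tx":0,"ty":0,"tz":0,"ax":0,"ay":0,"az":0},{"jaw":0,"tx":0,"ty":0,"tz":0,"ax":0,"ay":0,"az":0}]'
python3 -c "
from h import *
look('w15')"
```

```text
hub [0.45524126 0.27661543]
notch ang -5.6 r 48.0
pin ang -1.0 r 57.2
sizes notch [np.float64(15.0), np.float64(19.8), np.float64(13.7), np.float64(19.3)] pin [np.float64(19.0), np.float64(12.6), np.float64(19.2), np.float64(12.3)]
clock: 15.02
position: [0.4186, 0.3088, 0.0601]
tool_rot: [[-0.004, 0.981, 0.192], [-0.009, 0.192, -0.981], [-1.0, -0.006, 0.008]]
wrist_force: [-0.3, 0.6, 0.3]
finger_gap: -0.0
t 15.02 p [0.4186 0.3088 0.0601] zdeg -78.9 down [-0.004 -0.009 -1.   ] F [-0.3  0.6  0.3] j [-0.85  0.64  0.15  2.2  -0.26  0.33 -1.86] gap -0.0
rel hub: radial(-y) 29.5 tang(z) -38.7 mm
tilt fix ay 0.45 az 0.34
fin px [314.9 243.5] [306 234  17  23 143]
fin ang 176.6 r 25.8
```

View pics/w15.png

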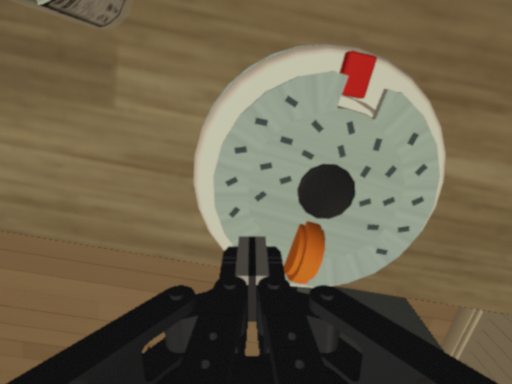

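The wrist view shows the finger on the fin's other side, with the fin at (306,252). I'll approach in a controlled way.

```bash
python3 -m handwheel '[{"jaw":0,"tx":3,"ty":0,"tz":0,"ax":0,"ay":0.4,"az":0.3},{"jaw":0,"tx":1.5,"ty":0,"tz":0,"ax":0,"ay":0,"az":0},{"jaw":0,"tx":0,"ty":-1,"tz":4,"ax":0,"ay":0,"az":0},{"jaw":0,"tx":0,"ty":-1,"tz":3.5,"ax":0,"ay":0,"az":0},{"jaw":0,"tx":0,"ty":0,"tz":0,"ax":0,"ay":0,"az":0},{"jaw":0,"tx":0,"ty":0,"tz":0,"ax":0,"ay":0,"az":0},{"jaw":0,"tx":0,"ty":0,"tz":0,"ax":0,"ay":0,"az":0},{"jaw":0,"tx":0,"ty":0,"tz":0,"ax":0,"ay":0,"az":0},{"jaw":0,"tx":0,"ty":0,"tz":0,"ax":0,"ay":0,"az":0},{"jaw":0,"tx":0,"ty":0,"tz":0,"ax":0,"ay":0,"az":0}]'
python3 -c "
from h import *
look('w16')
import cv2
w=cv2.imread('pics/w16.png');cv2.imwrite('pics/w16z.png',cv2.resize(w[20:290,180:460],None,fx=2.2,fy=2.2,interpolation=2))"
```

```text
clock: 15.9
position: [0.4188, 0.2996, 0.0565]
tool_rot: [[0.001, 0.982, 0.19], [0.001, 0.19, -0.982], [-1.0, 0.001, -0.001]]
wrist_force: [-0.1, -0.1, 0.6]
finger_gap: 0.0004
t 15.9 p [0.4188 0.2996 0.0565] zdeg -79.0 down [ 0.001  0.001 -1.   ] F [-0.1 -0.1  0.6] j [-0.82  0.64  0.13  2.22 -0.27  0.3  -1.84] gap 0.0
rel hub: radial(-y) 31.2 tang(z) -29.6 mm
tilt fix ay -0.05 az -0.08
fin px [299.2 245.3] [290 235  18  25 176]
fin ang 177.7 r 26.2
```

View pics/w16z.png

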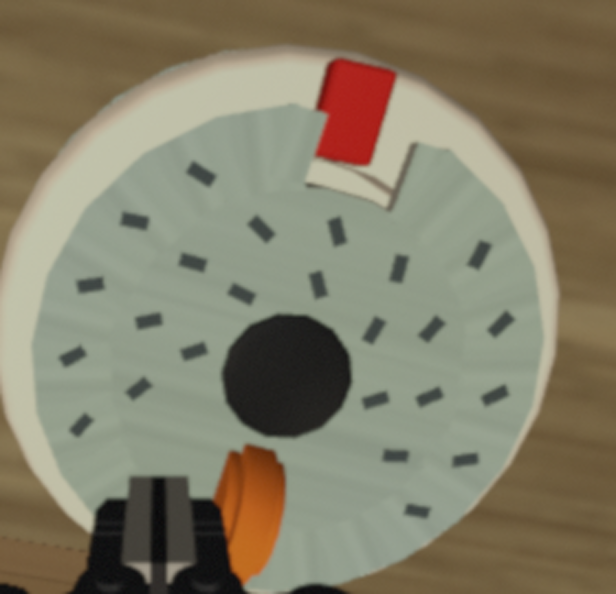

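```bash
python3 -c "
from m import *
meas((287,376),[(328,113),(412,143),(391,209),(305,185)],[(333,58),(396,74),(370,166),(316,155)],off=(180,20))"
python3 -m handwheel '[{"jaw":0,"tx":0,"ty":-0.5,"tz":2.5,"ax":0,"ay":0,"az":0},{"jaw":0,"tx":0,"ty":0,"tz":0,"ax":0,"ay":0,"az":0},{"jaw":0,"tx":0,"ty":0,"tz":0,"ax":0,"ay":0,"az":0},{"jaw":0,"tx":0,"ty":0,"tz":0,"ax":0,"ay":0,"az":0},{"jaw":0,"tx":0,"ty":0,"tz":0,"ax":0,"ay":0,"az":0},{"jaw":0,"tx":0,"ty":0,"tz":0,"ax":0,"ay":0,"az":0},{"jaw":0,"tx":0,"ty":0,"tz":0,"ax":0,"ay":0,"az":0},{"jaw":0,"tx":0,"ty":0,"tz":0,"ax":0,"ay":0,"az":0},{"jaw":0,"tx":0,"ty":0,"tz":0,"ax":0,"ay":0,"az":0},{"jaw":0,"tx":0,"ty":0,"tz":0,"ax":0,"ay":0,"az":0}]'
python3 -c "
from h import *
look('w17')
import cv2
w=cv2.imread('pics/w17.png');cv2.imwrite('pics/w17z.png',cv2.resize(w[20:290,180:460],None,fx=2.2,fy=2.2,interpolation=2))"
```

```text
hub [0.45530381 0.27714676]
notch ang -4.6 r 47.8
pin ang -1.3 r 57.1
sizes notch [np.float64(14.7), np.float64(18.8), np.float64(13.7), np.float64(19.3)] pin [np.float64(19.2), np.float64(13.7), np.float64(18.7), np.float64(12.1)]
clock: 16.78
position: [0.4186, 0.2973, 0.0568]
tool_rot: [[0.001, 0.982, 0.191], [0.002, 0.191, -0.982], [-1.0, 0.002, -0.001]]
wrist_force: [-1.2, 0.4, 1.1]
finger_gap: -0.0001
t 16.78 p [0.4186 0.2973 0.0568] zdeg -79.0 down [ 0.001  0.002 -1.   ] F [-1.2  0.4  1.1] j [-0.82  0.64  0.13  2.22 -0.27  0.3  -1.84] gap -0.0
rel hub: radial(-y) 31.7 tang(z) -27.4 mm
tilt fix ay -0.08 az -0.10
fin px [294.9 242.9] [286 233  19  25 159]
fin ang 177.5 r 25.7
```

View pics/w17z.png

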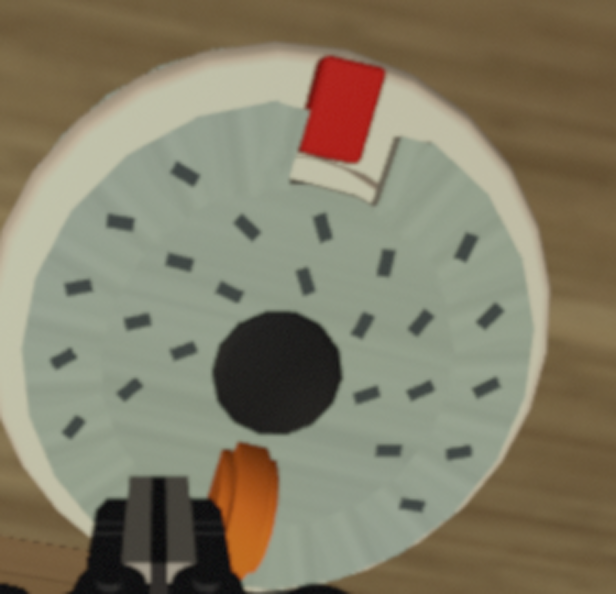

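```bash
python3 -c "
from m import *
meas((278,372),[(309,108),(397,137),(376,205),(290,182)],[(321,55),(385,70),(359,164),(301,153)],off=(180,20))"
```

```text
hub [0.45561349 0.27700836]
notch ang -3.0 r 47.5
pin ang -0.8 r 56.7
sizes notch [np.float64(14.9), np.float64(19.5), np.float64(14.1), np.float64(19.2)] pin [np.float64(19.5), np.float64(13.8), np.float64(19.1), np.float64(12.9)]
```

About 2.2° remains, so I'll push another 1.5 mm.

```bash
python3 -m handwheel '[{"jaw":0,"tx":0,"ty":-0.5,"tz":1.5,"ax":0,"ay":0,"az":0},{"jaw":0,"tx":0,"ty":0,"tz":0,"ax":0,"ay":0,"az":0},{"jaw":0,"tx":0,"ty":0,"tz":0,"ax":0,"ay":0,"az":0},{"jaw":0,"tx":0,"ty":0,"tz":0,"ax":0,"ay":0,"az":0},{"jaw":0,"tx":0,"ty":0,"tz":0,"ax":0,"ay":0,"az":0},{"jaw":0,"tx":0,"ty":0,"tz":0,"ax":0,"ay":0,"az":0},{"jaw":0,"tx":0,"ty":0,"tz":0,"ax":0,"ay":0,"az":0},{"jaw":0,"tx":0,"ty":0,"tz":0,"ax":0,"ay":0,"az":0},{"jaw":0,"tx":0,"ty":0,"tz":0,"ax":0,"ay":0,"az":0},{"jaw":0,"tx":0,"ty":0,"tz":0,"ax":0,"ay":0,"az":0}]'
python3 -c "
from h import *
look('w18')
import cv2
w=cv2.imread('pics/w18.png');cv2.imwrite('pics/w18z.png',cv2.resize(w[20:290,180:460],None,fx=2.2,fy=2.2,interpolation=2))"
```

```text
clock: 17.67
position: [0.4184, 0.296, 0.0569]
tool_rot: [[0.002, 0.982, 0.191], [0.002, 0.191, -0.982], [-1.0, 0.002, -0.002]]
wrist_force: [-1.4, 1.3, 2.0]
finger_gap: -0.0
t 17.67 p [0.4184 0.296  0.0569] zdeg -79.0 down [ 0.002  0.002 -1.   ] F [-1.4  1.3  2. ] j [-0.81  0.63  0.13  2.22 -0.26  0.29 -1.84] gap -0.0
rel hub: radial(-y) 32.2 tang(z) -26.2 mm
tilt fix ay -0.11 az -0.11
fin px [294.7 242.3] [286 233  18  24 149]
fin ang -179.9 r 25.6
```

View pics/w18z.png

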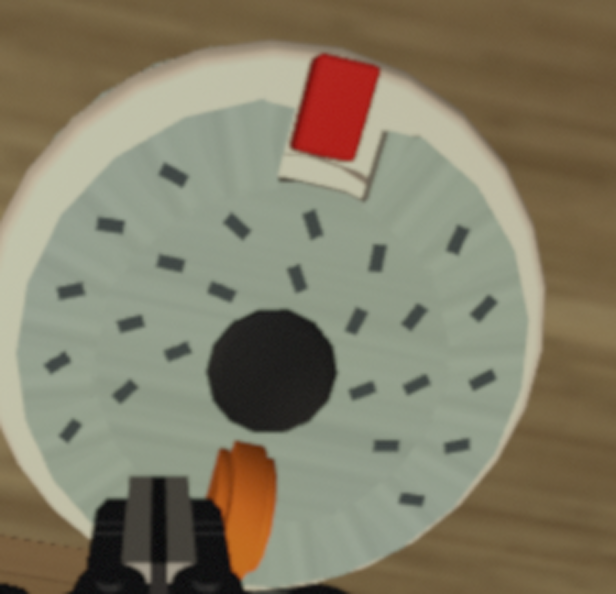

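```bash
python3 -c "
from m import *
meas((272,371),[(298,106),(385,131),(366,199),(279,179)],[(316,53),(381,67),(353,162),(293,149)],off=(180,20))"
```

```text
hub [0.45538535 0.27712534]
notch ang -1.7 r 47.9
pin ang -0.8 r 57.1
sizes notch [np.float64(14.7), np.float64(18.9), np.float64(13.9), np.float64(19.2)] pin [np.float64(19.2), np.float64(14.0), np.float64(19.3), np.float64(13.4)]
```

Only about 0.9° remains, against an allowance of about 3°. I'll back off, lift clear and move over the hub.

```bash
python3 -m handwheel '[{"jaw":0,"tx":0,"ty":0,"tz":-4,"ax":0,"ay":0,"az":0},{"jaw":0,"tx":0,"ty":0,"tz":-4,"ax":0,"ay":0,"az":0},{"jaw":0,"tx":-10,"ty":0,"tz":0,"ax":0,"ay":0,"az":0},{"jaw":0,"tx":-15,"ty":0,"tz":0,"ax":0,"ay":0,"az":0},{"jaw":0,"tx":0,"ty":8,"tz":8,"ax":0,"ay":0,"az":0},{"jaw":0,"tx":0,"ty":8,"tz":8,"ax":0,"ay":0,"az":0},{"jaw":0,"tx":0,"ty":8,"tz":8,"ax":0,"ay":0,"az":0},{"jaw":0,"tx":0,"ty":6,"tz":8,"ax":0,"ay":0,"az":0},{"jaw":0,"tx":0,"ty":0,"tz":0,"ax":0,"ay":0,"az":0},{"jaw":0,"tx":0,"ty":0,"tz":0,"ax":0,"ay":0,"az":0}]'
python3 -c "
from h import *
look('w19')
plan([(.4553,.277,.06,-79,1)])
import cv2
w=cv2.imread('pics/w19.png');cv2.imwrite('pics/w19z.png',cv2.resize(w[20:290,120:400],None,fx=2.2,fy=2.2,interpolation=2))"
```

```text
clock: 18.55
position: [0.4566, 0.2748, 0.0831]
tool_rot: [[0.002, 0.982, 0.19], [-0.0, 0.19, -0.982], [-1.0, 0.002, 0.0]]
wrist_force: [0.1, -0.2, 0.5]
finger_gap: 0.0002
t 18.55 p [0.4566 0.2748 0.0831] zdeg -79.1 down [ 0.002 -0.    -1.   ] F [ 0.1 -0.2  0.5] j [-0.76  0.6   0.16  2.17 -0.23  0.39 -1.79] gap 0.0
rel hub: radial(-y) -1.2 tang(z) 2.0 mm
tilt fix ay 0.03 az -0.09Traceback (most recent call last):
  File "<string>", line 3, in <module>
    look('w19')
    ~~~~^^^^^^^
  File "h.py", line 37, in look
    n,l,t,ce=cv2.connectedComponentsWithStats(o);i=1+np.argmax(t[1:,4]);print("fin px",ce[i].round(1),t[i])
                                                     ~~~~~~~~~^^^^^^^^^
    return _wrapfunc(a, 'argmax', axis=axis, out=out, **kwds)
    return bound(*args, **kwds)
ValueError: attempt to get argmax of an empty sequence
```

View pics/w19.png

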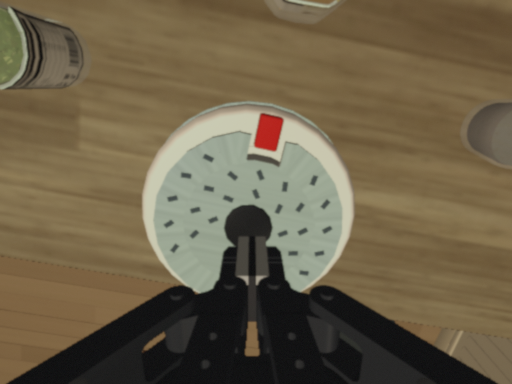

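The wrist view shows the pin at (268,132) inside the notch and the tool over the hub at (248,225). I'll go down to just above the hub.

```bash
python3 -m handwheel '[{"jaw":0,"tx":6,"ty":0,"tz":-2,"ax":0,"ay":0,"az":0},{"jaw":0,"tx":8,"ty":0,"tz":0,"ax":0,"ay":0,"az":0},{"jaw":0,"tx":8,"ty":0,"tz":0,"ax":0,"ay":0,"az":0},{"jaw":0,"tx":2,"ty":0,"tz":0,"ax":0,"ay":0,"az":0},{"jaw":0,"tx":0,"ty":0,"tz":0,"ax":0,"ay":0,"az":0},{"jaw":0,"tx":0,"ty":0,"tz":0,"ax":0,"ay":0,"az":0},{"jaw":0,"tx":0,"ty":0,"tz":0,"ax":0,"ay":0,"az":0},{"jaw":0,"tx":0,"ty":0,"tz":0,"ax":0,"ay":0,"az":0},{"jaw":0,"tx":0,"ty":0,"tz":0,"ax":0,"ay":0,"az":0},{"jaw":0,"tx":0,"ty":0,"tz":0,"ax":0,"ay":0,"az":0}]'
python3 -m handwheel '[{"jaw":0,"tx":4,"ty":0,"tz":0,"ax":0,"ay":0,"az":0},{"jaw":0,"tx":2,"ty":0,"tz":0,"ax":0,"ay":0,"az":0},{"jaw":0,"tx":2,"ty":0,"tz":0,"ax":0,"ay":0,"az":0},{"jaw":0,"tx":2,"ty":0,"tz":0,"ax":0,"ay":0,"az":0},{"jaw":0,"tx":2,"ty":0,"tz":0,"ax":0,"ay":0,"az":0},{"jaw":0,"tx":2,"ty":0,"tz":0,"ax":0,"ay":0,"az":0},{"jaw":0,"tx":2,"ty":0,"tz":0,"ax":0,"ay":0,"az":0},{"jaw":0,"tx":2,"ty":0,"tz":0,"ax":0,"ay":0,"az":0},{"jaw":0,"tx":2,"ty":0,"tz":0,"ax":0,"ay":0,"az":0},{"jaw":0,"tx":2,"ty":0,"tz":0,"ax":0,"ay":0,"az":0}]'
```

```text
clock: 19.43
position: [0.4538, 0.2777, 0.0548]
tool_rot: [[-0.002, 0.981, 0.192], [-0.002, 0.192, -0.981], [-1.0, -0.002, 0.001]]
wrist_force: [-0.7, 1.0, 0.4]
finger_gap: -0.0001
clock: 20.27
position: [0.4542, 0.2779, 0.044]
tool_rot: [[0.003, 0.982, 0.19], [0.007, 0.19, -0.982], [-1.0, 0.004, -0.006]]
wrist_force: [-6.6, -3.5, 36.3]
finger_gap: 0.0002
```

The hub top has gone from 0.052 to 0.044, exactly 8 mm, with firm resistance: it's seated. I'll retreat straight up and look.

```bash
python3 -m handwheel '[{"jaw":0,"tx":-4,"ty":0,"tz":0,"ax":0,"ay":0,"az":0},{"jaw":0,"tx":-8,"ty":0,"tz":0,"ax":0,"ay":0,"az":0},{"jaw":0,"tx":-12,"ty":0,"tz":0,"ax":0,"ay":0,"az":0},{"jaw":0,"tx":-14,"ty":0,"tz":0,"ax":0,"ay":0,"az":0},{"jaw":0,"tx":-14,"ty":0,"tz":0,"ax":0,"ay":0,"az":0},{"jaw":0,"tx":-14,"ty":0,"tz":0,"ax":0,"ay":0,"az":0},{"jaw":0,"tx":-10,"ty":-12,"tz":0,"ax":0,"ay":0,"az":0},{"jaw":0,"tx":-5,"ty":-12,"tz":0,"ax":0,"ay":0,"az":0},{"jaw":0,"tx":0,"ty":0,"tz":0,"ax":0,"ay":0,"az":0},{"jaw":0,"tx":0,"ty":0,"tz":0,"ax":0,"ay":0,"az":0}]'
python3 -c "
from h import *
import cv2
st();w=env.read_camera('wrist')[:,:,::-1];t=env.read_camera('top')[:,:,::-1];cv2.imwrite('pics/w20z.png',cv2.resize(w[40:300,100:420],None,fx=2.2,fy=2.2,interpolation=2))
cv2.imwrite('pics/t20.png',t)"
```

```text
clock: 21.1
position: [0.4296, 0.2723, 0.129]
tool_rot: [[0.003, 0.982, 0.189], [0.007, 0.189, -0.982], [-1.0, 0.004, -0.006]]
wrist_force: [-0.3, 0.1, 0.2]
finger_gap: 0.0004
t 21.1 p [0.4296 0.2723 0.129 ] zdeg -79.1 down [ 0.003  0.007 -1.   ] F [-0.3  0.1  0.2] j [-0.81  0.5   0.19  2.2  -0.22  0.45 -1.83] gap 0.0
```

View pics/w20z.png

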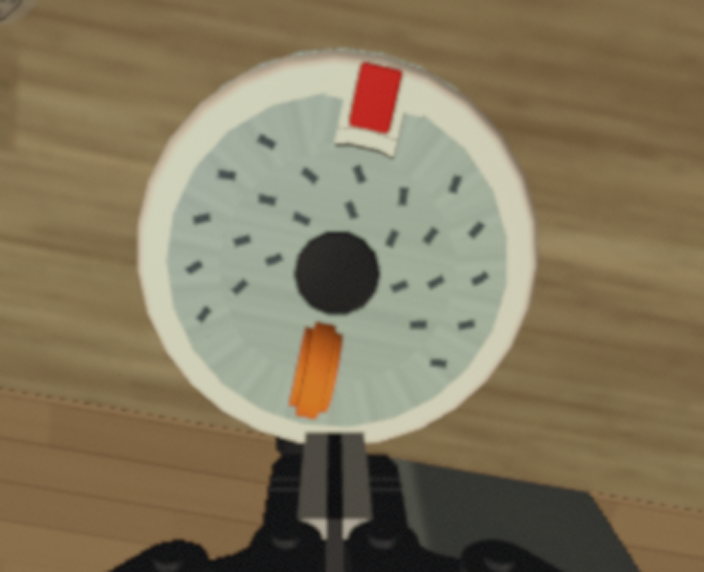

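View pics/t20.png

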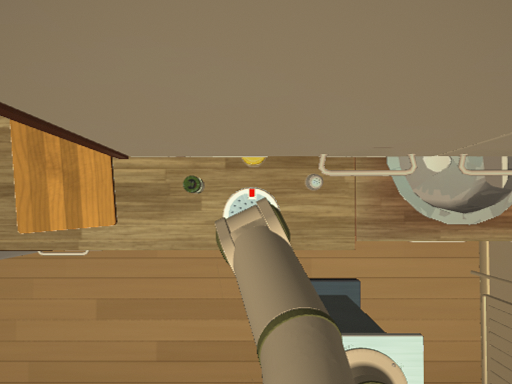

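The wrist view shows the pin centred in the notch, the disc down in the housing and the hand clear. The top view has the oregano jar (192,184), salt shaker (314,181) and lid jar (253,160) where they started.

```bash
python3 -c "
from station import env
print(env.read_state()['joint_velocities'].round(3));print(env.hand_in())"
```

```text
[ 0.007  0.009  0.001 -0.009 -0.     0.     0.   ]
the job is handed in; nothing more can be done
None
```

The disc is fully seated with the notch over the red pin, and I handed the job in at about 21 s of the 61 s allowed. I pushed the fin clockwise with the closed fingertips. It went about 4.5° past the pin, so I stepped over the fin and nudged it back from the other side. I then pressed down on the hub and lifted the hand clear.

**Checks that passed:**
- **Notch over the pin:** my last measurement before pressing put the notch about 0.9° off the pin, inside the roughly 3° it allows.
- **Seated:** while pressing, the fingertip stopped at z = 0.044 with 36 N, which is 8 mm below the hub's starting height.
- **After letting go:** the wrist picture shows the pin inside the notch, and the wrist force was about zero with the tip at z = 0.129.
- **Jars and shaker:** in the top picture all three stand where they started; the lid jar shows only at its edge, as it did at the start.

**What did not go cleanly:**
- **Overshoot on the way down:** the first descent went about 7 mm too low and rested on the steel face with 17 N.
- **Outer end of the fin:** partway round, the tip slid to the fin's low outer end with a few newtons up on the tool, so I backed off and re-seated square on the fin.
- **Camera mismatch:** the wrist camera placed the hub 1 to 2 mm off the fixed cameras, and 6 mm off in one reading taken before the arm had settled.

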